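Lock the levelling foot of a weighing slab

TASK

Turn the red bar of the balance slab's levelling screw until it lines up with the green index lines, then set the yellow holding key over it, with the jaws astride the red bar and the tail down in the blue saddle. With the key holding the screw, turn the brass jam nut's lever clockwise until it jams tight, then lift the key off and stand it upright in the blue tray, with the screw still on its lines and the nut tight. Leave the other things where they are.

Things in the scene. Friction and masses are not known exactly. Their poses are not given: they have to be found in the camera images.
- slab: Fixed stone slab with a balance (190 mm wide, white cup fixed on its pan, up to 168 mm) and, towards the robot, an aluminium bracket (top at 45 mm, 90 mm wide) with the levelling foot. Origin on the screw's upright axis at table height; x along the bracket from the screw to the blue saddle, z up. Green index lines lie along this x. Slab begins 180 mm from the screw, the balance at 206 mm.
- screw_axis (a point): Fixed point on the screw's axis at the height of the top of the red bar (112 mm).
- screw_bar (a point): Centre of the red grip bar on top of the levelling screw: 70 mm long, 14 mm thick, 32 mm high (80 to 112 mm above the table). Its x axis lies along the bar and turns with the screw.
- screw (a joint): Angle of the levelling screw in rad, counter-clockwise from above positive; 0 when the red bar lies along the green index lines (the wanted setting), 0.45 to 1.1 at the start, stops at -0.35 and 1.4. Friction about 0.25 N m; stays where it is left. The jam nut rides on the screw and turns with it.
- nut_post (a point): Middle of the upper part of the upright black round post on the end of the brass jam nut's lever: 16 mm diameter, top 111 mm above the table, this point at 93 mm, 110 mm from the screw axis. The lever arm below it spans 51 to 61 mm height.
- nut (a joint): Angle of the jam nut relative to the screw in rad, clockwise from above positive (tightening); 0 to 0.25 at the start, jammed tight at its hard stop at 1.1. Lever direction, counter-clockwise from the slab's x: 130 degrees + screw angle - this angle. Its friction, 0.7 N m, exceeds the screw's: unless the key holds the screw, turning the nut drags the screw along.
- key_grip (a point): Centre of the black upright grip rib of the loose yellow holding key (300 g), near its centre of mass: rib 50 mm long (x), 12 mm thick (y), 40 mm high, from 36 to 76 mm above the key's feet (this point 56 mm above them). The key is a 170 x 24 x 8 mm bar, its underside 28 mm above its feet, standing on its jaws and tail. Axes: x from jaws to tail, z up.
- key_jaw (a point): Middle between the key's two jaws, at the underside of the bar: 53 mm from key_grip along -x, 28 mm below it. Jaws 60 mm long (x), 17.2 mm apart inside and flared at the bottom, 36 mm wide over all; they straddle the red bar and the yellow bar's underside then rests on the red bar's top.
- key_tail (a point): Middle of the underside of the key's tail, a block 20 x 20 mm and 28 mm deep: 77 mm from key_grip along +x, 56 mm below it.
- saddle (a point): Middle of the top of the fixed blue saddle block, 84 mm above the table, 130 mm from the screw axis. Two tapered blue posts, 24 mm apart inside, rise 22 mm beside it. With the tail resting here and the jaws over the red bar the key is level and keeps the screw from turning (play about 0.07 rad); key_grip is then 53 mm from the screw axis along the slab's x and 140 mm above the table.
- tray: Fixed blue tray, 235 (x) x 120 (y) mm outside, 22 mm high, walls and floor 5 mm. Origin at the centre of its underside; x along its length.
- crucible: Bystander: white porcelain cup, 72 mm across, 50 mm high, on the table; leave alone. Origin at the centre of its underside.
- wash_bottle: Bystander: white bottle with red cap, 66 mm across, 170 mm high; leave alone. Origin at the centre of its underside.
- spoon: Bystander: steel spoon, 150 mm long, lying flat; leave alone. Origin near its middle.
- spanner: Bystander: ordinary open-ended steel spanner, 150 mm long, lying flat; not used; leave alone. Origin near its middle.
- spare_foot: Bystander: spare steel levelling foot standing on its 60 mm disc, 70 mm high; not used; leave alone. Origin at the centre of its underside.
- jar: Bystander: amber jar with blue lid, 70 mm across, 90 mm high; leave alone. Origin at the centre of its underside.
Not all that is in view belongs to the job. Of the things shaped like the part that bears key_grip, the yellow one is meant.

How it is judged:
On the way, in this order (a step that is already met when the one before it is completed fails the run):
1. the red bar lies along the green index lines (value of joint screw between -0.12 and 0.12 rad), for 0.2 s.
2. the key sits over the red bar with its tail in the saddle (all of step 1 and distance between key_jaw and screw_axis below 0.012 m and distance between key_tail and saddle below 0.012 m), for 0.2 s.
3. the jam nut is tight while the key holds the screw on its setting (all of step 2 and value of joint nut above 1 rad), for 0.2 s.
At the end, for the whole second after the job is handed in: The nut is within 0.1 rad of its tight stop, the red bar is within 0.12 rad of the index lines, and the key stands still and upright (within 0.1 rad) on the floor of the blue tray, its grip within 50 mm of the tray's middle (all of step 1 and value of joint nut above 1 rad and horizontal distance between key_grip and tray below 0.05 m and z of key_grip in the frame of tray between 0.055 and 0.066 m and angle between key_grip's own z axis and vertical below 0.1 rad and linear speed of key below 0.02 m/s); the robot touches nothing.
It fails at once if a bystander is moved by more than 40 mm (distance of any of crucible, wash_bottle, spoon, spanner, spare_foot, jar from where it was at the start of the episode above 0.04 m).
It also fails if it takes over 72 s, if anything falls off the work surface, if the arm or the gripper's body presses on something with over 40 N, if the wrist force passes 120 N, or if a joint passes its speed limit or range.

ROBOT

A 6-joint arm with a two-finger parallel gripper is mounted at the origin on the work surface. World frame = base frame: x ahead of the robot, y to its left, z up, the work surface at z = 0. Lengths are in m, angles in rad, forces in N, time in s.
With the tool pointing down it reaches from about 0.375 to 0.9 m from the base axis. Payload 3.1 kg.
Tool frame: the origin (TCP) lies on the centre line of the jaws, within the pads' length; the fingertips stand 25 mm ahead of it and the grasp point (between the pads) lies 6 mm ahead of it (robot.nose_length is the y of the fingertips in the tool frame, in m); y points along the fingers, z is the direction in which the jaws open and shut, and the axes are right-handed (so a half turn about y gives the same grasp; the last joint's range is limited). The gripper opens to 87 mm and grips with 3 to 60 N. Pads are 19 mm wide; open, the fingers measure 117 mm over their backs; the gripper's body (75 mm by 190 mm) begins 51 mm behind the grasp point.
Start: joints at [1.119, 0.527, 1.433, -0, 1.181, -0.178], TCP at [0.168, 0.602, 0.248] pointing down, gripper open.
Joint ranges: [-3.08, 3.08], [-0.75, 2.2], [0.22, 2.44], [-1.43, 4.57], [0, 2.65], [-2.85, 2.85]. Speed limits (rad/s): [2.79, 2.79, 3.14, 3.14, 3.14, 3.14].

INTERFACE

Orientations are given as a unit quaternion [x, y, z, w].
In Python, from rig import robot, eyes, ticket gives the robot as it stands.
- The arm moves only by the tool play_rows, never from a script. Its argument "series" is a list of rows, each a list of 7 numbers: the opening, from 0 (shut) to 1 (fully open), then the shift along the tool's x, y, z scaled (see below), then the turn, a rotation vector about the tool's x, y, z scaled (see below). In form: [[claw, dx, dy, dz, ax, ay, az], ...]. A call has 1 to 12 rows; each row shifts and turns the commanded pose from where the row before left it, along the tool's axes as they then stand; what a row does not reach is not made up. The controller multiplies each number of a shift by 100 mm and each number of a turn by 180 degrees. A row lasts 1/12 s, in which the tool goes at most 41.7 mm and 7.16 degrees, less where a joint would pass 70% of its speed; a pose out of reach is approached as far as the arm can. A call with a number of a shift or a turn outside -1 to 1 is refused whole. A call with a gripper value outside its range is refused whole. The fingers move at their own pace and stop on an object; "grip_force" is the grip in N (left out, the last holds). Time passes only in rows, so rows that do not move let the fingers close. It gives the time, the measured TCP pose, the force and the opening at its end, in the units of the state.
- robot.get_obs(): the state, without advancing time (a new reading comes with each control period).
- eyes.camera(name): name is "scene" or "side" or "wrist"; returns the picture (420x560x3 uint8, red, green, blue); there is no depth.
- eyes.camera_params(name): a dict with "K" (3x3 intrinsics, pixels), "D" ([k1, k2, p1, p2, k3] as OpenCV has them; the pictures are not rectified), "rvec" (rotation vector, rad) and "tvec" (3), from world to camera coordinates, as OpenCV has them. Camera axes: x right, y down, z forward; pixel columns grow to the right and rows downward; lengths in m; the calibration is good to about 2 mm. A picture is of the moment at which its call begins: read the wrist's pose just before it. camera_params takes no time and is no camera call; for the wrist camera it gives the pose at the moment of the call.
- ticket.hand_in(): hands the job in, once; it reports no verdict.
The state is a dict: "time": time; "q": joint angles; "joint_velocities": joint speeds; "joint_torque": joint torques, N m; "position": TCP position; "tool_rot": TCP orientation; "ft_force": force on the tool from outside, world axes, zero at the start; "moment": the same for the moment, N m; "grip_width": finger opening in m.
Only numpy, scipy, OpenCV 4.12 (cv2) and the standard library are available. Lean on these libraries where they do the work, as an engineer would, in place of code of your own. Each camera call takes 0.05 s, during which the arm holds its last target.

## Working session

There is one attempt and no reset: what is moved stays moved. The work goes in short steps, Python scripts to look and compute and a tool call to move; the robot and the scene stay as the last step left them, time stands still between calls to the robot, and variables do not carry over. Pictures are saved under pics/ and viewed, and the job is handed in when it is done.

Besides the shell and the picture viewer there is one more tool, called after "Call:" as a command line: name --pt "numbers of a row" for each row, then --argument value for the rest. play_rows: Moves the arm, as the interface text tells. Its arguments: {"type":"object","properties":{"series":{"type":"array","items":{"type":"array","items":{"type":"number"}}},"grip_force":{"type":"number"}},"required":["series"]}

```bash
ls; mkdir -p pics
python3 - <<'E'
from rig import robot, eyes, ticket
import cv2
for n in ["scene","side","wrist"]:
    im=eyes.camera(n); cv2.imwrite(f"pics/{n}0.png",im[:,:,::-1])
    p=eyes.camera_params(n); print(n,{k:__import__('numpy').round(v,4).tolist() for k,v in p.items()})
print(robot.get_obs()); print(robot.nose_length)
E
```

```text
pics
scene {'K': [[459.7663, 0.0, 282.9941], [0.0, 459.7663, 214.021], [0.0, 0.0, 1.0]], 'D': [0.05, 0.0, 0.0, 0.0, 0.0], 'rvec': [2.0229, 1.613, -0.5292], 'tvec': [-0.1306, -0.3086, 1.6534]}
side {'K': [[467.9214, 0.0, 289.3748], [0.0, 467.9214, 211.7306], [0.0, 0.0, 1.0]], 'D': [-0.0131, 0.0, 0.0, 0.0, 0.0], 'rvec': [2.216, -0.4079, 0.1631], 'tvec': [-0.4016, 0.1973, 1.2378]}
wrist {'K': [[294.1084, 0.0, 280.0064], [0.0, 294.1084, 209.3873], [0.0, 0.0, 1.0]], 'D': [0.0188, 0.0, 0.0, 0.0, 0.0], 'rvec': [-2.318, -1.7589, -0.2446], 'tvec': [-0.6256, -0.034, 0.3896]}
{'time': 0.15, 'q': array([ 1.11949549e+00,  5.28271192e-01,  1.43358179e+00,  7.49878388e-06,
        1.18136937e+00, -1.78495787e-01]), 'joint_velocities': array([-0.00073219, -0.00303783, -0.00196741,  0.00080068,  0.00042491,
       -0.0002742 ]), 'joint_torque': array([ 7.97402645e-04, -4.40432918e+01, -1.76842207e+01,  6.33327104e-02,
        5.52590308e-02, -8.26542487e-05]), 'position': array([0.1681424 , 0.60144019, 0.24679331]), 'tool_rot': array([ 0.70108561, -0.09633409,  0.09597252, -0.69999142]), 'ft_force': array([-0.60294365,  0.02247081,  0.27030624]), 'moment': array([-0.03593546, -0.01120134, -0.01213897]), 'grip_width': 0.08672869394603636}
0.025
```

View pics/scene0.png

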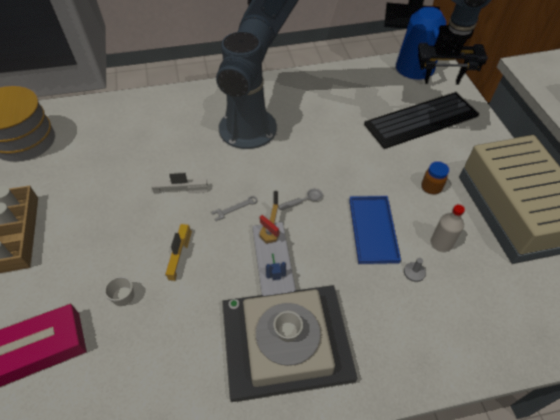

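View pics/side0.png

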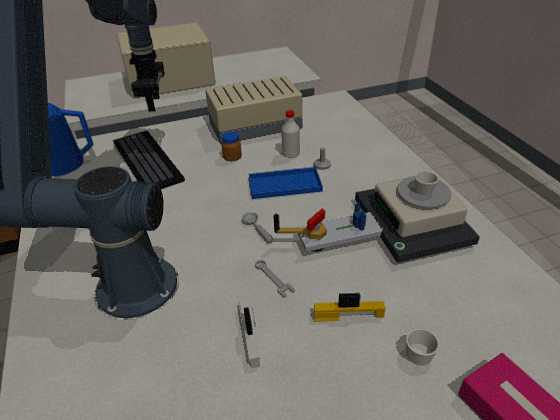

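View pics/wrist0.png

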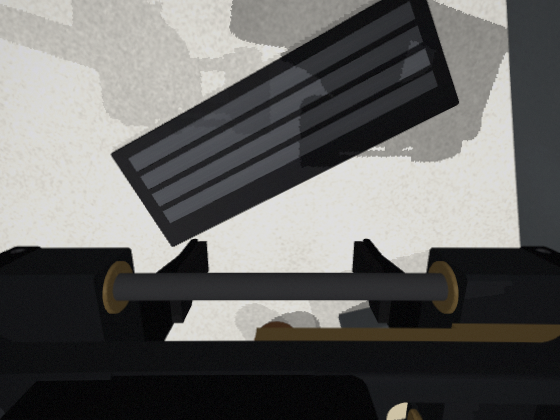

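```bash
cat > h.py <<'E'
import numpy as np, cv2
from rig import robot, eyes, ticket
from scipy.spatial.transform import Rotation as R
def cam(n):
    p=eyes.camera_params(n); return [np.array(p[k],float) for k in("K","D","rvec","tvec")]
def ray(n,uv,c=None):
    K,D,r,t=c or cam(n); M=cv2.Rodrigues(r)[0]
    q=cv2.undistortPoints(np.array(uv,float).reshape(-1,1,2),K,D).reshape(-1,2)
    d=np.c_[q,np.ones(len(q))]@M; return -M.T@t.ravel(), d/np.linalg.norm(d,axis=1)[:,None]
def plane(n,uv,z,c=None):
    o,d=ray(n,uv,c); return o+d*((z-o[2])/d[:,2])[:,None]
def proj(n,X,c=None):
    K,D,r,t=c or cam(n); return cv2.projectPoints(np.array(X,float).reshape(-1,1,3),r,t,K,D)[0].reshape(-1,2)
def crop(n,f,x0,y0,x1,y1,s,im=None):
    im=eyes.camera(n) if im is None else im
    cv2.imwrite(f,cv2.resize(im[y0:y1,x0:x1,::-1],None,fx=s,fy=s,interpolation=cv2.INTER_CUBIC))
    return im
E
python3 - <<'E'
from h import *
a=cv2.imread("pics/scene0.png")[:,:,::-1];b=cv2.imread("pics/side0.png")[:,:,::-1]
crop(0,"pics/sc1.png",150,180,350,300,4,a); crop(0,"pics/si1.png",230,170,400,330,4,b[:, :])
for n,im in(("scene",a),("side",b)):
    hsv=cv2.cvtColor(np.ascontiguousarray(im),cv2.COLOR_RGB2HSV)
    for nm,lo,hi in(("yellow",(20,150,80),(32,255,255)),("blue",(105,120,50),(130,255,255)),("red",(0,170,80),(6,255,255)),("green",(50,120,50),(85,255,255))):
        m=cv2.inRange(hsv,lo,hi); k,l,s,c=cv2.connectedComponentsWithStats(m)
        print(n,nm,[(s[i].tolist(),c[i].round(1).tolist()) for i in range(1,k) if s[i,4]>8])
E
```

```text
scene yellow [([0, 87, 37, 42, 1205], [15.4, 105.0]), ([166, 225, 23, 54, 348], [176.8, 251.9])]
scene blue [([397, 6, 49, 73, 1839], [418.7, 39.3]), ([431, 68, 4, 7, 13], [432.6, 70.9]), ([429, 162, 20, 16, 255], [438.4, 169.6]), ([350, 197, 50, 66, 2630], [373.8, 230.0]), ([273, 264, 7, 9, 48], [275.9, 268.4])]
scene red [([453, 205, 11, 10, 83], [458.2, 209.6]), ([261, 217, 16, 14, 69], [269.0, 223.5])]
scene green []
side yellow [([310, 224, 16, 15, 86], [319.2, 231.3]), ([277, 228, 29, 5, 86], [289.8, 230.3]), ([314, 301, 71, 21, 836], [345.0, 309.9])]
side blue [([47, 103, 46, 73, 1803], [64.3, 141.1]), ([222, 131, 17, 12, 172], [229.9, 136.7]), ([249, 166, 74, 33, 1739], [284.5, 182.4]), ([354, 203, 12, 27, 144], [359.8, 215.5])]
side red [([286, 110, 8, 7, 42], [289.8, 112.9]), ([307, 209, 18, 22, 151], [315.8, 219.0])]
side green [([397, 244, 5, 3, 15], [399.0, 245.0])]
```

View pics/sc1.png

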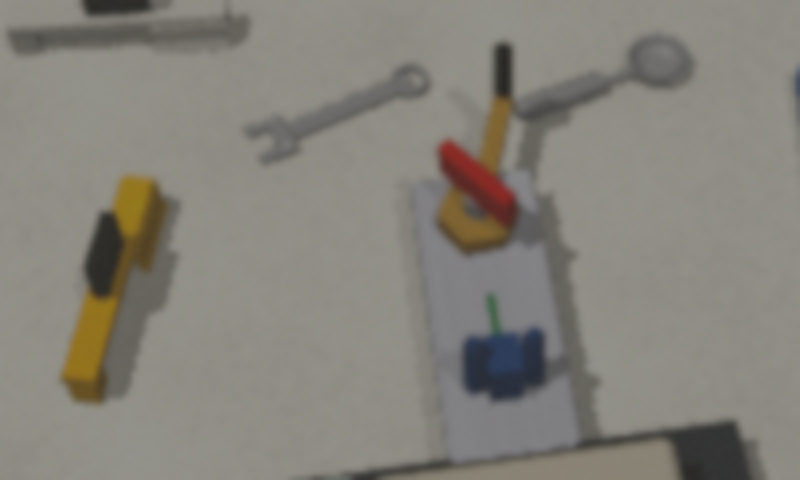

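View pics/si1.png

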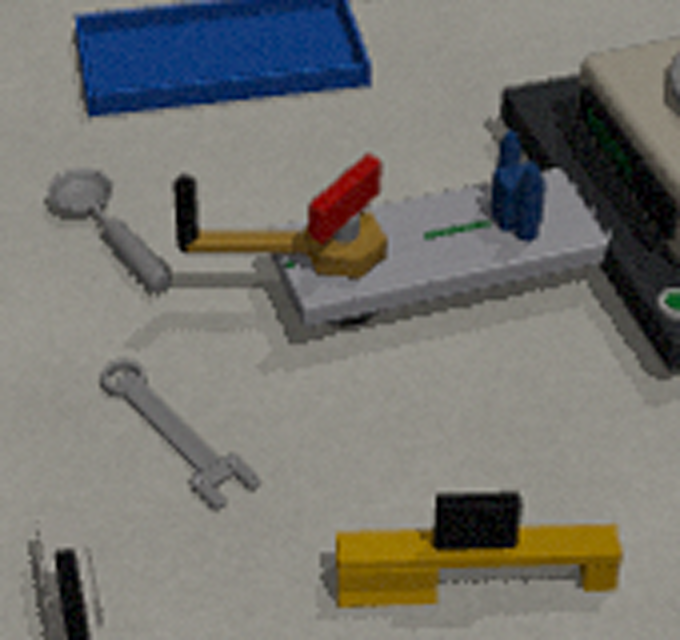

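Run:
```python
from h import *
np.set_printoptions(precision=4,suppress=True)
print("bar scene",plane("scene",[269,223.5],.1),"side",plane("side",[315.8,219],.096))
print("saddle",plane("scene",[276.7,266],.084))
print("tray",plane("scene",[373.8,230],.012),plane("side",[284.5,182.4],.012))
q=np.array([[114,178],[158,182],[64,380],[104,386]])/4+[150,180]
print("key jawend/tail end top corners",plane("scene",q,.036))
q=np.array([[338,530],[620,527],[520,492],[436,494]])/4+[230,170]
print(plane("side",q[:2],.036),plane("side",q[2:],.076))
print("post",plane("scene",np.array([[502,46]])/4+[150,180],.111),plane("side",np.array([[185,178]])/4+[230,170],.111))
q=np.array([[410,182],[450,462],[578,443],[530,172]])/4+[150,180]
print("bracket",plane("scene",q,.045))
q=np.array([[272,258],[300,322],[608,240],[560,172]])/4+[230,170]
print("bracket",plane("side",q,.045))
q=np.array([[490,294],[497,333]])/4+[150,180]
print("green",plane("scene",q,.045),plane("side",np.array([[424,236],[490,224]])/4+[230,170],.045))
# wrist cam in tool frame
K,D,r,t=cam("wrist");o=robot.get_obs();M=cv2.Rodrigues(r)[0];T=R.from_quat(o["tool_rot"])
print("tool axes",T.as_matrix(),"cam pos tool",T.inv().apply(-M.T@t-o["position"]),"cam axes in tool\n",T.inv().as_matrix()@M.T)
```

```text
bar scene [[ 0.4998 -0.0214  0.1   ]] side [[ 0.499  -0.0244  0.096 ]]
saddle [[ 0.6282 -0.028   0.084 ]]
tray [[0.5303 0.2902 0.012 ]] [[0.5158 0.2849 0.012 ]]
key jawend/tail end top corners [[ 0.3996 -0.2732  0.036 ]
 [ 0.4103 -0.2422  0.036 ]
 [ 0.5611 -0.3213  0.036 ]
 [ 0.5718 -0.2954  0.036 ]]
[[ 0.4022 -0.2492  0.036 ]
 [ 0.5617 -0.3092  0.036 ]] [[ 0.4996 -0.2927  0.076 ]
 [ 0.453  -0.2761  0.076 ]]
post [[0.4001 0.0191 0.111 ]] [[0.3988 0.0171 0.111 ]]
bracket [[ 0.4575 -0.0628  0.045 ]
 [ 0.6844 -0.0789  0.045 ]
 [ 0.6897  0.0063  0.045 ]
 [ 0.4681  0.0246  0.045 ]]
bracket [[ 0.4505 -0.0123  0.045 ]
 [ 0.4447 -0.08    0.045 ]
 [ 0.6779 -0.0824  0.045 ]
 [ 0.6824 -0.002   0.045 ]]
green [[ 0.5641 -0.0261  0.045 ]
 [ 0.5959 -0.028   0.045 ]] [[ 0.5593 -0.0304  0.045 ]
 [ 0.6085 -0.0359  0.045 ]]
tool axes [[ 0.963  -0.0007  0.2694]
 [-0.2694 -0.0015  0.963 ]
 [-0.0003 -1.     -0.0016]] cam pos tool [-0.074  -0.1366  0.0012] cam axes in tool
 [[-0.0001  0.9616  0.2744]
 [-0.0006 -0.2744  0.9616]
 [ 1.     -0.0001  0.0006]]
```

Call:
play_rows --pt "1 0 0 0 0 -0.029 0" --pt "1 0 0 0 0 -0.029 0" --pt "1 0 0 0 0 -0.029 0" --pt "1 0.166 0 -0.316 0 0 0" --pt "1 0.166 0 -0.316 0 0 0" --pt "1 0.166 0 -0.316 0 0 0" --pt "1 0.166 0 -0.316 0 0 0" --pt "1 0.166 0 -0.316 0 0 0" --pt "1 0.166 0 -0.316 0 0 0" --pt "1 0.166 0 -0.316 0 0 0" --pt "1 0.166 0 -0.316 0 0 0" --pt "1 0.166 0 -0.316 0 0 0"

```text
time: 1.15
position: [0.3182, 0.316, 0.2475]
tool_rot: [0.707, 0.0, -0.0, -0.707]
ft_force: [1.1, -0.2, -0.5]
grip_width: 0.0873
```

Call:
play_rows --pt "1 0.166 0 -0.316 0 0 0" --pt "1 0.166 0 -0.316 0 0 0" --pt "1 0.166 0 -0.316 0 0 0" --pt "1 0.166 0 -0.316 0 0 0" --pt "1 0.166 0 -0.316 0 0 0" --pt "1 0.166 0 -0.316 0 0 0" --pt "1 0.166 0 -0.316 0 0 0" --pt "1 0.166 0 -0.316 0 0 0" --pt "1 0.166 0 -0.316 0 0 0" --pt "1 0.166 0 -0.316 0 0 0" --pt "1 0.166 0 -0.316 0 0 0" --pt "1 0 0 0 0 0 0"

```text
time: 2.15
position: [0.5051, -0.0358, 0.2479]
tool_rot: [0.708, 0.001, 0.004, -0.706]
ft_force: [1.2, 0.6, -0.3]
grip_width: 0.0872
```

```bash
cat > snap.py <<'E'
import sys
from h import *
import json
o=robot.get_obs(); c=cam("wrist"); im=eyes.camera("wrist")
f=sys.argv[1]; cv2.imwrite(f,im[:,:,::-1]); np.savez(f+".npz",*c)
T=R.from_quat(o["tool_rot"]).as_matrix()
print("t",o["time"],"pos",o["position"].round(4),"yaw",np.degrees(np.arctan2(T[1,0],T[0,0])).round(2),"down",T[:,1].round(3),"F",o["ft_force"].round(1),"w",round(o["grip_width"],4),"q",o["q"].round(2))
E
python3 snap.py pics/w1.png
```

```text
t 2.15 pos [ 0.5051 -0.0358  0.2479] yaw -0.25 down [ 0.006 -0.004 -1.   ] F [ 1.2  0.6 -0.3] w 0.0872 q [-0.29  0.37  1.73 -0.    1.04 -1.86]
```

View pics/w1.png

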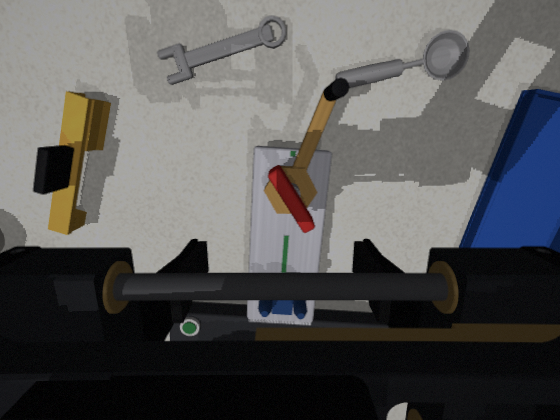

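Run:
```python
from h import *
a=cv2.imread("pics/w1.png")[:,:,::-1]
crop(0,"pics/w1a.png",230,130,350,330,3,a); crop(0,"pics/w1b.png",20,80,130,250,3.4,a)
hsv=cv2.cvtColor(np.ascontiguousarray(a),cv2.COLOR_RGB2HSV)
m=cv2.inRange(hsv,(0,150,60),(8,255,255)); p=cv2.findNonZero(m)
print(cv2.minAreaRect(p))
```

```text
((290.2923583984375, 199.26817321777344), (72.1911392211914, 16.253616333007812), 60.12400436401367)
```

View pics/w1a.png

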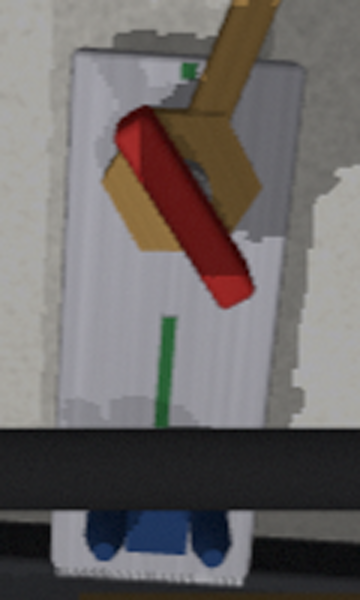

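View pics/w1b.png

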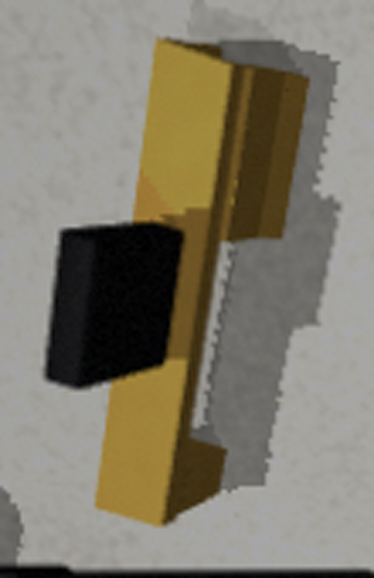

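Run:
```python
from h import *
np.set_printoptions(precision=4,suppress=True)
z=np.load("pics/w1.png.npz"); c=[z[k] for k in z.files]
A=lambda l,s,o:np.array(l)/s+np.array(o)
r=plane(0,A([[155,112],[254,283],[118,140],[222,305]],3,(230,130)),.112,c); print("red",r,np.degrees(np.arctan2(*(r[1]-r[0])[1::-1])),np.degrees(np.arctan2(*(r[3]-r[2])[1::-1])),r.mean(0))
g=plane(0,A([[190,71],[169,318],[162,425]],3,(230,130)),.045,c); print("green",g,np.degrees(np.arctan2(*(g[2]-g[0])[1::-1])))
b=plane(0,A([[73,48],[304,67],[51,570],[244,584]],3,(230,130)),.045,c); print("bracket",b, [np.degrees(np.arctan2(*(b[i+2]-b[i])[1::-1])) for i in(0,1)], np.linalg.norm(b[0]-b[1]))
s=plane(0,A([[130,510],[190,512],[187,555],[127,550]],3,(230,130)),.084,c);print("saddle",s)
s=plane(0,A([[104,552],[211,556]],3,(230,130)),.106,c);print("posts",s)
p=plane(0,[[339,85]],.111,c);print("post",p)
k=plane(0,A([[158,38],[235,65],[95,507],[163,526]],3.4,(20,80)),.036,c);print("key bar top",k,k.mean(0),[np.degrees(np.arctan2(*(k[i+2]-k[i])[1::-1])) for i in(0,1)])
k=plane(0,A([[62,230],[93,226],[46,378],[78,388]],3.4,(20,80)),.076,c);print("rib top",k,k.mean(0),[np.degrees(np.arctan2(*(k[i+2]-k[i])[1::-1])) for i in(0,1)])
k=plane(0,[[529,91],],.022,c);print("tray corner",k)
```

```text
red [[ 0.4695 -0.0336  0.112 ]
 [ 0.5254 -0.0015  0.112 ]
 [ 0.4782 -0.0451  0.112 ]
 [ 0.533  -0.0118  0.112 ]] 29.90068099975614 31.341075799837682 [ 0.5015 -0.023   0.112 ]
green [[ 0.4636 -0.0202  0.045 ]
 [ 0.5638 -0.028   0.045 ]
 [ 0.6126 -0.0309  0.045 ]] -4.101463779102355
bracket [[ 0.4549 -0.0643  0.045 ]
 [ 0.4623  0.0229  0.045 ]
 [ 0.6844 -0.0807  0.045 ]
 [ 0.6919  0.006   0.045 ]] [np.float64(-4.084479166613599), np.float64(-4.208278540890349)] 0.08750395626087662
saddle [[ 0.6282 -0.0437  0.084 ]
 [ 0.6291 -0.0204  0.084 ]
 [ 0.6485 -0.0214  0.084 ]
 [ 0.6462 -0.0451  0.084 ]]
posts [[ 0.6312 -0.0527  0.106 ]
 [ 0.6329 -0.0136  0.106 ]]
post [[0.3994 0.0157 0.111 ]]
key bar top [[ 0.3968 -0.2686  0.036 ]
 [ 0.4048 -0.2457  0.036 ]
 [ 0.5569 -0.3249  0.036 ]
 [ 0.5644 -0.302   0.036 ]] [ 0.4807 -0.2853  0.036 ] [np.float64(-19.40582227181747), np.float64(-19.42425996957538)]
rib top [[ 0.4542 -0.2813  0.076 ]
 [ 0.453  -0.272   0.076 ]
 [ 0.4995 -0.2969  0.076 ]
 [ 0.5028 -0.2879  0.076 ]] [ 0.4774 -0.2845  0.076 ] [np.float64(-19.00175554966335), np.float64(-17.76864929192746)]
tray corner [[0.398  0.2459 0.022 ]]
```

Call:
play_rows --pt "1 0 0 0 0 -0.0343 0" --pt "1 0 0 0 0 -0.0343 0" --pt "1 0 0 0 0 -0.0343 0" --pt "1 0 0 0 0 -0.0343 0" --pt "1 0 0 0 0 -0.0343 0" --pt "1 0 0 0 0 0 0" --pt "1 0 0 0 0 0 0"

```text
time: 2.78
position: [0.4999, -0.0289, 0.2474]
tool_rot: [-0.681, -0.187, 0.188, 0.682]
ft_force: [-0.2, 0.4, -0.1]
grip_width: 0.0872
```

```bash
cat > go.py <<'E'
# go.py x y z yawdeg : delta in tool axes & units
import sys
from h import *
o=robot.get_obs(); T=R.from_quat(o["tool_rot"]); x,y,z,yaw=map(float,sys.argv[1:5])
M=T.as_matrix(); cy=np.degrees(np.arctan2(M[1,0],M[0,0]))
a=np.radians(yaw); G=np.array([[np.cos(a),0,-np.sin(a)],[np.sin(a),0,np.cos(a)],[0,-1,0]])
d=np.array([x,y,z])-o["position"]
print("t",round(o["time"],2),"pos",o["position"].round(4),"yaw",cy.round(2),"F",o["ft_force"].round(1),"w",round(o["grip_width"],4))
print("shift(now axes)",(M.T@d/.1).round(4),"shift(goal axes)",(G.T@d/.1).round(4),"turn/180",((T.inv()*R.from_matrix(G)).as_rotvec()/np.pi).round(4), "q6",o["q"][5].round(2))
E
python3 go.py .502 -.023 .109 30.6
```

```text
t 2.78 pos [ 0.4999 -0.0289  0.2474] yaw 30.8 F [-0.2  0.4 -0.1] w 0.0872
shift(now axes) [0.0492 1.3841 0.0388] shift(goal axes) [0.0482 1.3841 0.0404] turn/180 [-0.0003  0.0011 -0.0002] q6 -2.39
```

Adjust horizontally and descend astride the bar.

Call:
play_rows --pt "1 0.048 0 0.04 0 0.001 0" --pt "1 0 0.25 0 0 0 0" --pt "1 0 0.25 0 0 0 0" --pt "1 0 0.25 0 0 0 0" --pt "1 0 0.2 0 0 0 0" --pt "1 0 0 0 0 0 0"

```text
time: 3.28
position: [0.5001, -0.0228, 0.1493]
tool_rot: [-0.68, -0.184, 0.189, 0.684]
ft_force: [-1.0, 0.4, -0.1]
grip_width: 0.0868
```

```bash
python3 snap.py pics/w2.png
```

```text
t 3.2833 pos [ 0.5001 -0.0228  0.1493] yaw 30.63 down [-0.008  0.002 -1.   ] F [-1.   0.4 -0.1] w 0.0868 q [-0.27  0.52  1.83  0.    0.8  -2.37]
```

View pics/w2.png

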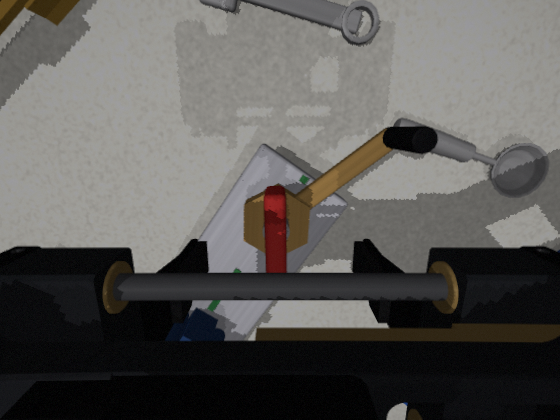

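Call:
play_rows --pt "1 0.02 0.2 0 0 0 0" --pt "1 0 0.2 0 0 0 0" --pt "1 0 0 0 0 0 0" --pt "0 0 0 0 0 0 0" --pt "0 0 0 0 0 0 0" --pt "0 0 0 0 0 0 0" --pt "0 0 0 0 0 0 0" --pt "0 0 0 0 0 0 0" --pt "0 0 0 0 0 0 0" --pt "0 0 0 0 0 0 0" --grip_force 50

```text
time: 4.17
position: [0.5046, -0.0231, 0.1129]
tool_rot: [0.682, 0.187, -0.187, -0.682]
ft_force: [0.0, 1.0, 0.7]
grip_width: 0.0478
```

```bash
python3 go.py .502 -.023 .109 -4.1
```

```text
t 4.17 pos [ 0.5046 -0.0231  0.1129] yaw 30.71 F [0.  1.  0.7] w 0.0478
shift(now axes) [-0.022   0.0392  0.0141] shift(goal axes) [-0.0261  0.0393 -0.001 ] turn/180 [1.000e-04 1.934e-01 2.000e-04] q6 -2.37
```

Call:
play_rows --pt "0 -0.02 0.035 0.01 0 0 0" --pt "0 0 0 0 0 0 0" --pt "0 0 0 0 0 0 0" --pt "0 0 0 0 0 0 0" --pt "0 0 0 0 0 0 0" --pt "0 0 0 0 0 0 0" --pt "0 0 0 0 0 0 0" --pt "0 0 0 0 0 0 0" --pt "0 0 0 0 0 0 0" --grip_force 50

```text
time: 4.92
position: [0.5029, -0.0242, 0.109]
tool_rot: [0.682, 0.188, -0.187, -0.681]
ft_force: [1.1, -5.8, -2.8]
grip_width: 0.0134
```

```bash
python3 go.py .502 -.023 .109 -4.1
```

```text
t 4.92 pos [ 0.5029 -0.0242  0.109 ] yaw 30.79 F [ 1.1 -5.8 -2.8] w 0.0134
shift(now axes) [-0.0017 -0.0001  0.0147] shift(goal axes) [-0.0098 -0.0001  0.0111] turn/180 [0.0006 0.1938 0.0002] q6 -2.38
```

Call:
play_rows --pt "0 0 0 0 0 0.0194 0" --pt "0 0 0 0 0 0.0194 0" --pt "0 0 0 0 0 0.0194 0" --pt "0 0 0 0 0 0.0194 0" --pt "0 0 0 0 0 0.0194 0" --pt "0 0 0 0 0 0.0194 0" --pt "0 0 0 0 0 0.0194 0" --pt "0 0 0 0 0 0.0194 0" --pt "0 0 0 0 0 0.0194 0" --pt "0 0 0 0 0 0.0194 0" --pt "0 0 0 0 0 0 0" --pt "0 0 0 0 0 0 0"

```text
time: 5.92
position: [0.5032, -0.0251, 0.109]
tool_rot: [0.708, -0.025, 0.026, -0.706]
ft_force: [0.2, -10.2, -4.3]
grip_width: 0.0135
```

```bash
python3 go.py .502 -.023 .109 -4.1; python3 snap.py pics/w3.png
```

```text
t 5.92 pos [ 0.5032 -0.0251  0.109 ] yaw -4.19 F [  0.2 -10.2  -4.3] w 0.0135
shift(now axes) [-0.0131 -0.0002  0.0201] shift(goal axes) [-0.0131 -0.0001  0.0201] turn/180 [ 0.0009 -0.0005  0.0006] q6 -1.77
t 5.9167 pos [ 0.5032 -0.0251  0.109 ] yaw -4.19 down [ 0.002 -0.003 -1.   ] F [  0.2 -10.2  -4.3] w 0.0135 q [-0.27  0.59  1.85 -0.    0.69 -1.77]
```

View pics/w3.png

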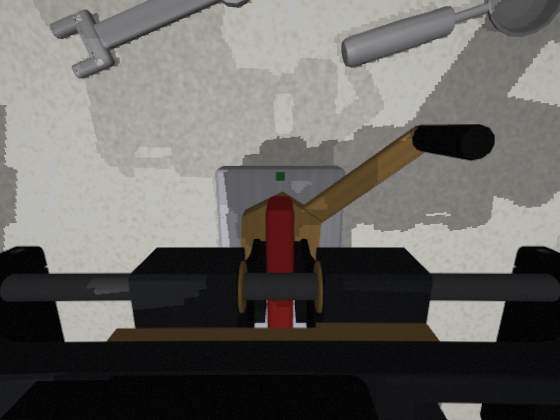

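Call:
play_rows --pt "0.6 0 0 0 0 0 0" --pt "0.6 0 0 0 0 0 0" --pt "0.6 0 0 0 0 0 0" --pt "0.6 0 0 0 0 0 0" --pt "0.6 0 0 0 0 0 0" --pt "0.6 0 -0.25 0 0 0 0" --pt "0.6 0 -0.35 0 0 0 0" --pt "0.6 0 -0.35 0 0 0 0" --pt "0.6 0 -0.3 0 0 0 0" --pt "0.6 0 0 0 0 0 0" --pt "0.6 0 0 0 0 0 0"

```text
time: 6.88
position: [0.5031, -0.0231, 0.2359]
tool_rot: [0.707, -0.024, 0.027, -0.706]
ft_force: [-0.1, 1.3, -1.0]
grip_width: 0.0521
```

```bash
python3 snap.py pics/w4.png;python3 go.py .478 -.2845 .17 -19.2
python3 - <<'E'
from h import *
crop(0,"pics/w4a.png",200,120,360,340,3.5 if 0 else 2.7,cv2.imread("pics/w4.png")[:,:,::-1])
E
```

```text
t 6.8833 pos [ 0.5031 -0.0231  0.2359] yaw -4.18 down [ 0.004 -0.001 -1.   ] F [-0.1  1.3 -1. ] w 0.0521 q [-0.27  0.38  1.75  0.    1.01 -1.77]
t 6.93 pos [ 0.502  -0.0228  0.2343] yaw -4.19 F [ 0.4 -0.6 -0.1] w 0.0519
shift(now axes) [-0.0483  0.643  -2.6271] shift(goal axes) [ 0.6343  0.6433 -2.5498] turn/180 [-0.0001  0.0834  0.0002] q6 -1.77
```

View pics/w4a.png

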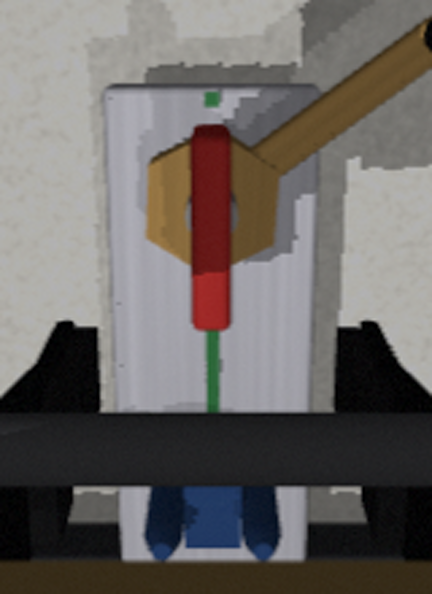

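Run:
```python
from h import *
np.set_printoptions(precision=4,suppress=True)
z=np.load("pics/w4.png.npz"); c=[z[k] for k in z.files]
A=lambda l,s,o:np.array(l)/s+np.array(o)
print(plane(0,A([[192,328],[231,328],[192,200],[231,200]],2.7,(200,120)),.112,c))
print("green",plane(0,A([[211,98],[212,335],[213,408]],2.7,(200,120)),.045,c))
print("posts",plane(0,A([[162,550],[263,550]],2.7,(200,120)),.106,c))
print("post",plane(0,[[362,133]],.1,c))
```

```text
[[ 0.5354 -0.0328  0.112 ]
 [ 0.5364 -0.0191  0.112 ]
 [ 0.4894 -0.0291  0.112 ]
 [ 0.4903 -0.016   0.112 ]]
green [[ 0.463  -0.0211  0.045 ]
 [ 0.5668 -0.0284  0.045 ]
 [ 0.6027 -0.0306  0.045 ]]
posts [[ 0.6303 -0.0525  0.106 ]
 [ 0.6331 -0.013   0.106 ]]
post [[0.4423 0.0559 0.1   ]]
```

Call:
play_rows --pt "0.6 0 0 0 0 0.0278 0" --pt "0.6 0 0 0 0 0.0278 0" --pt "0.6 0 0 0 0 0.0278 0" --pt "0.6 0.08 0 -0.32 0 0 0" --pt "0.6 0.08 0 -0.32 0 0 0" --pt "0.6 0.08 0 -0.32 0 0 0" --pt "0.6 0.08 0 -0.32 0 0 0" --pt "0.6 0.08 0 -0.32 0 0 0" --pt "0.6 0.08 0.2 -0.32 0 0 0" --pt "0.6 0.08 0.2 -0.32 0 0 0" --pt "0.6 0.074 0.24 -0.31 0 0 0" --pt "0.6 0 0 0 0 0 0"

```text
time: 7.93
position: [0.4755, -0.2886, 0.164]
tool_rot: [-0.696, 0.122, -0.117, 0.698]
ft_force: [-0.3, 0.2, 0.1]
grip_width: 0.052
```

```bash
python3 snap.py pics/w5.png;python3 go.py .478 -.2845 .066 -19.2
```

```text
t 7.9333 pos [ 0.4755 -0.2886  0.164 ] yaw -19.49 down [-0.007  0.004 -1.   ] F [-0.3  0.2  0.1] w 0.052 q [-0.75  0.55  1.68 -0.    0.92 -1.97]
t 7.98 pos [ 0.4757 -0.2859  0.1655] yaw -19.47 F [-0.4 -0.6  0.3] w 0.0525
shift(now axes) [0.0246 0.9954 0.0177] shift(goal axes) [0.0168 0.9955 0.0208] turn/180 [-0.001  -0.0015 -0.0025] q6 -1.97
```

View pics/w5.png

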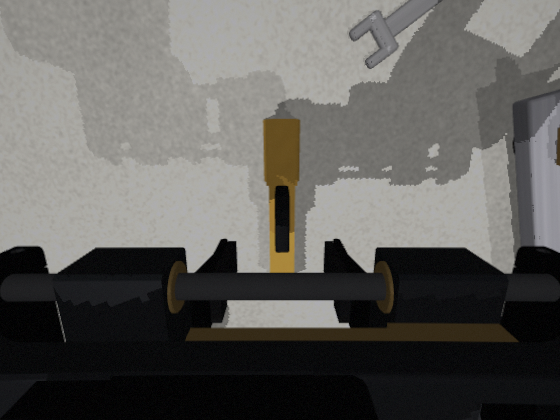

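Run:
```python
from h import *
np.set_printoptions(precision=4,suppress=True)
z=np.load("pics/w5.png.npz"); c=[z[k] for k in z.files]
j=plane(0,[[263.5,120],[299.5,120]],.036,c); print(j, np.linalg.norm(j[0]-j[1]))
e=np.array([np.cos(np.radians(-19.4)),np.sin(np.radians(-19.4)),0]); print(j.mean(0)+.083*e)
r=plane(0,[[283,186],[282,251]],.076,c);print("rib top ends",r,r.mean(0),np.linalg.norm(r[0]-r[1]),np.degrees(np.arctan2(*(r[1]-r[0])[1::-1])))
```

```text
[[ 0.3964 -0.2739  0.036 ]
 [ 0.4067 -0.2446  0.036 ]] 0.031014874687481007
[ 0.4799 -0.2868  0.036 ]
rib top ends [[ 0.449  -0.275   0.076 ]
 [ 0.5002 -0.2938  0.076 ]] [ 0.4746 -0.2844  0.076 ] 0.054566989563151515 -20.194393026391616
```

Call:
play_rows --pt "0.6 0.018 0.25 0.02 0 0 0" --pt "0.6 0 0.25 0 0 0 0" --pt "0.6 0 0.25 0 0 0 0" --pt "0.6 0 0.245 0 0 0 0" --pt "0.6 0 0 0 0 0 0" --pt "0.6 0 0 0 0 0 0"

```text
time: 8.48
position: [0.4795, -0.2814, 0.0693]
tool_rot: [-0.696, 0.119, -0.116, 0.698]
ft_force: [0.6, 0.1, -0.1]
grip_width: 0.0523
```

```bash
python3 go.py .478 -.2845 .066 -19.2
```

```text
t 8.48 pos [ 0.4795 -0.2814  0.0693] yaw -19.16 F [ 0.6  0.1 -0.1] w 0.0523
shift(now axes) [-0.0037  0.033  -0.0345] shift(goal axes) [-0.0038  0.033  -0.0344] turn/180 [-0.0007  0.0002 -0.0015] q6 -1.97
```

Call:
play_rows --pt "0.6 0 0.03 -0.03 0 0 0" --pt "0 0 0 0 0 0 0" --pt "0 0 0 0 0 0 0" --pt "0 0 0 0 0 0 0" --pt "0 0 0 0 0 0 0" --pt "0 0 0 0 0 0 0" --pt "0 0 0 0 0 0 0" --pt "0 0 0 0 0 0 0" --pt "0 0 0 0 0 0 0" --pt "0 0 0 0 0 0 0" --pt "0 0 0 0 0 0 0" --grip_force 40

```text
time: 9.4
position: [0.4796, -0.2865, 0.0676]
tool_rot: [0.697, -0.118, 0.118, -0.697]
ft_force: [0.1, -0.1, -0.1]
grip_width: 0.0114
```

Call:
play_rows --pt "0 0 -0.1 0 0 0 0" --pt "0 0 -0.25 0 0 0 0" --pt "0 0 -0.3 0 0 0 0" --pt "0 0 -0.3 0 0 0 0" --pt "0 0 -0.3 0 0 0 0" --pt "0 0 -0.15 0 0 0 0" --pt "0 0 0 0 0 0 0"

```text
time: 9.98
position: [0.4812, -0.2876, 0.2117]
tool_rot: [0.699, -0.115, 0.12, -0.696]
ft_force: [1.4, -0.7, -3.1]
grip_width: 0.0116
```

```bash
python3 snap.py pics/w6.png;python3 go.py .5549 -.0278 .195 -4.2
```

```text
t 9.9833 pos [ 0.4812 -0.2876  0.2117] yaw -19.2 down [ 0.006 -0.005 -1.   ] F [ 1.4 -0.7 -3.1] w 0.0116 q [-0.74  0.48  1.64  0.    1.01 -1.97]
t 10.03 pos [ 0.4802 -0.2868  0.2094] yaw -19.21 F [-0.  -0.5 -3.6] w 0.0116
shift(now axes) [-0.1467  0.1398  2.6916] shift(goal axes) [0.5557 0.1443 2.6374] turn/180 [ 0.0006 -0.0834  0.0011] q6 -1.97
```

View pics/w6.png

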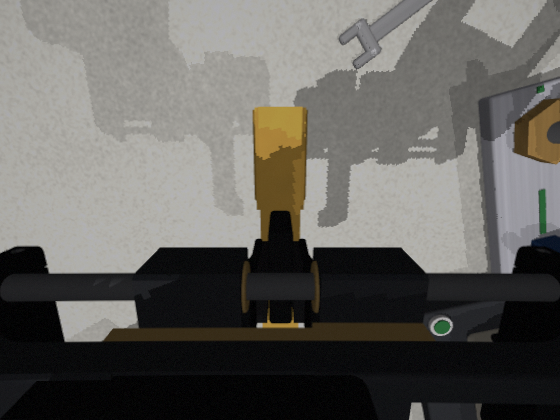

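Run:
```python
from h import *
np.set_printoptions(precision=4,suppress=True)
z=np.load("pics/w6.png.npz"); c=[z[k] for k in z.files]
a=cv2.imread("pics/w6.png"); crop(0,"pics/w6a.png",220,90,340,260,3.5,a[:,:,::-1])
P=np.array([.4806,-.2870,.2105]);A=np.radians(-19.2)
j=plane(0,[[253,109],[307,109]],P[2]-.031,c); 
d=j-P; ex=np.array([np.cos(A),np.sin(A),0]);ey=np.array([-np.sin(A),np.cos(A),0]); print(d@ex,d@ey,np.linalg.norm(j[0]-j[1]))
```

```text
[-0.0816 -0.0816] [-0.0136  0.0156] 0.029201146287708122
```

View pics/w6a.png

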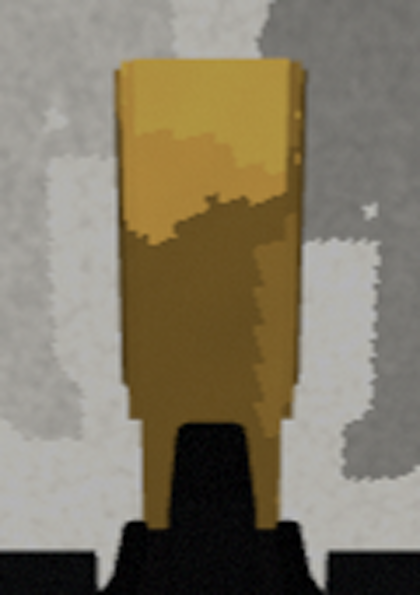

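Call:
play_rows --pt "0 0 0 0 0 -0.0278 0" --pt "0 0 0 0 0 -0.0278 0" --pt "0 0 0 0 0 -0.0278 0" --pt "0 0.055 0 0.263 0 0 0" --pt "0 0.055 0 0.263 0 0 0" --pt "0 0.055 0 0.263 0 0 0" --pt "0 0.055 0 0.263 0 0 0" --pt "0 0.055 0 0.263 0 0 0" --pt "0 0.055 0 0.263 0 0 0" --pt "0 0.055 0 0.263 0 0 0" --pt "0 0.055 0 0.263 0 0 0" --pt "0 0.055 0 0.263 0 0 0"

```text
time: 11.03
position: [0.5448, -0.0521, 0.2053]
tool_rot: [-0.706, 0.028, -0.024, 0.707]
ft_force: [-0.9, -0.2, -3.1]
grip_width: 0.012
```

Call:
play_rows --pt "0 0.055 0 0.263 0 0 0" --pt "0 0 0 0 0 0 0" --pt "0 0 0 0 0 0 0" --pt "0 0 0 0 0 0 0"

```text
time: 11.37
position: [0.5525, -0.028, 0.206]
tool_rot: [-0.707, 0.027, -0.024, 0.707]
ft_force: [-0.1, 0.3, -3.6]
grip_width: 0.0114
```

```bash
python3 snap.py pics/w7.png;python3 go.py .5545 -.028 .195 -4.2;  python3 go.py .5545 -.028 .195 -4.2
python3 - <<'E'
from h import *
a=cv2.imread("pics/w7.png"); crop(0,"pics/w7a.png",180,60,380,340,2.1,a[:,:,::-1])
crop("side","pics/s7.png",230,120,430,270,4); crop("scene","pics/sc7.png",180,150,340,310,3.7)
E
```

```text
t 11.3667 pos [ 0.5525 -0.028   0.206 ] yaw -4.16 down [-0.003  0.    -1.   ] F [-0.1  0.3 -3.6] w 0.0114 q [-0.25  0.49  1.65 -0.    1.   -1.75]
t 11.42 pos [ 0.5527 -0.0286  0.2063] yaw -4.22 F [-0.5  0.5 -2.6] w 0.0116
shift(now axes) [0.0176 0.1132 0.0071] shift(goal axes) [0.0173 0.1133 0.0071] turn/180 [-0.     -0.0001 -0.0009] q6 -1.75
t 11.42 pos [ 0.5527 -0.0286  0.2063] yaw -4.22 F [-0.5  0.5 -2.6] w 0.0116
shift(now axes) [0.0176 0.1132 0.0071] shift(goal axes) [0.0173 0.1133 0.0071] turn/180 [-0.     -0.0001 -0.0009] q6 -1.75
```

View pics/w7a.png

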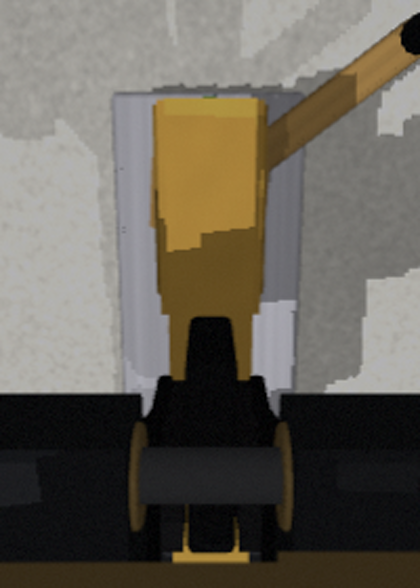

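View pics/s7.png

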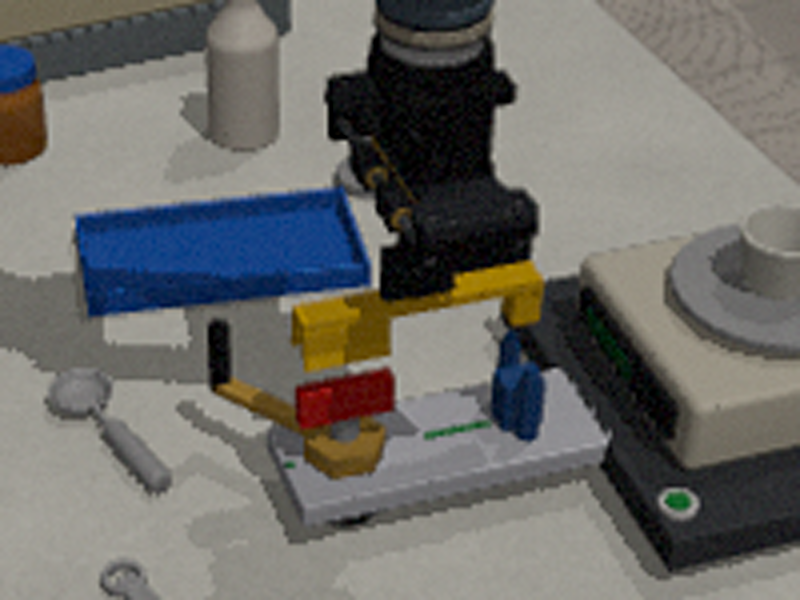

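View pics/sc7.png

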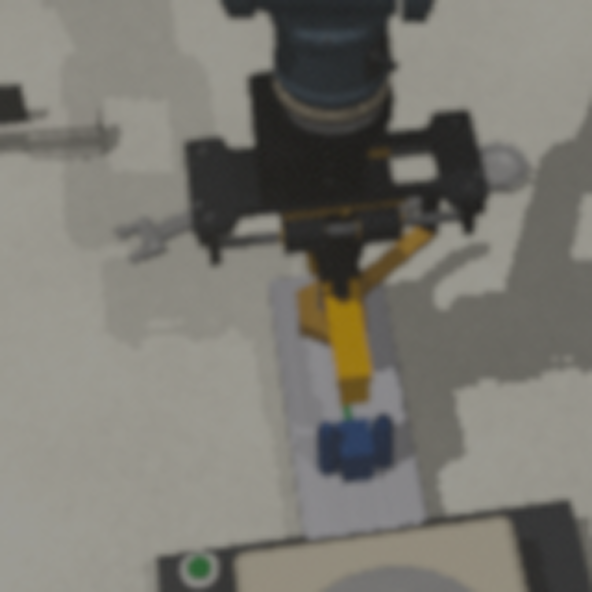

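Call:
play_rows --pt "0 0.018 0.05 0.006 0 0 0" --pt "0 0 0.1 0 0 0 0" --pt "0 0 0.1 0 0 0 0" --pt "0 0 0.08 0 0 0 0" --pt "0 0 0.07 0 0 0 0" --pt "0 0 0 0 0 0 0"

```text
time: 12.02
position: [0.5541, -0.0274, 0.1653]
tool_rot: [-0.706, 0.028, -0.024, 0.707]
ft_force: [-0.4, 0.3, -3.1]
grip_width: 0.0116
```

```bash
python3 go.py .5545 -.028 .1505 -4.2
python3 - <<'E'
from h import *
crop("side","pics/s8.png",230,120,430,270,4); crop("scene","pics/sc8.png",180,150,340,310,3.7)
E
```

```text
t 12.02 pos [ 0.5541 -0.0274  0.1653] yaw -4.21 F [-0.4  0.3 -3.1] w 0.0116
shift(now axes) [ 0.0047  0.1484 -0.0057] shift(goal axes) [ 0.0041  0.1485 -0.0056] turn/180 [-0.0003 -0.0001 -0.0014] q6 -1.75
```

View pics/s8.png

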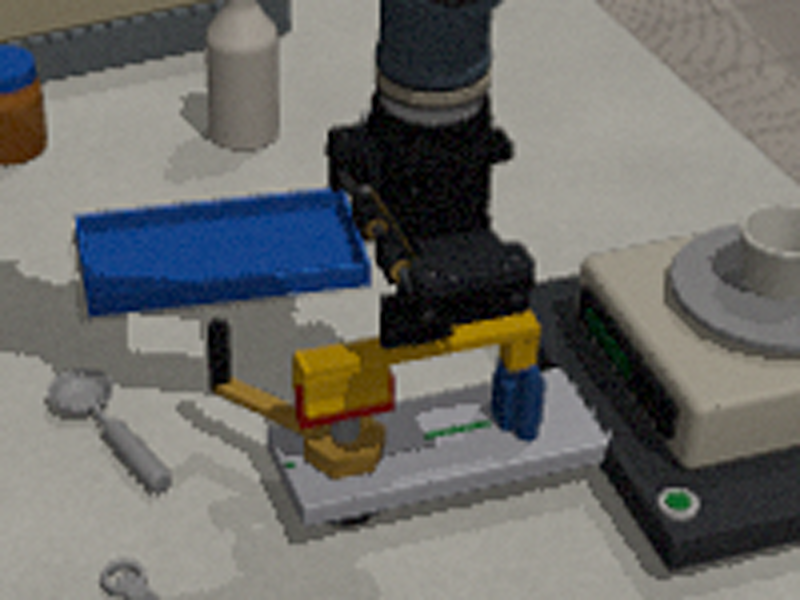

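View pics/sc8.png

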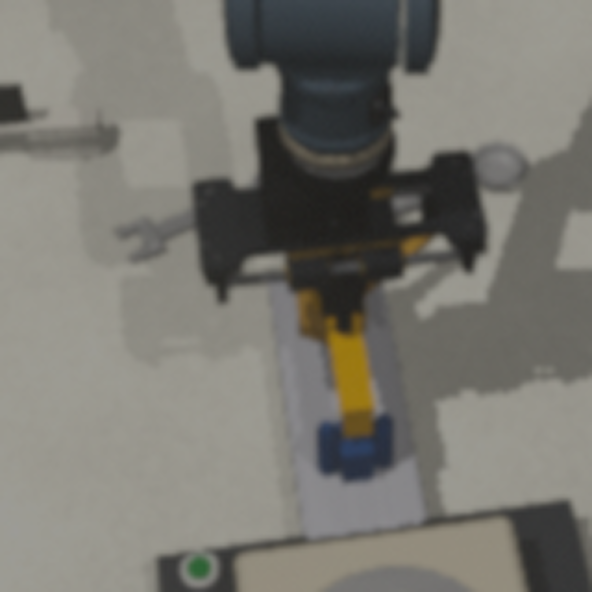

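Straddling with no load; tail enters between the posts. Lower the rest.

Call:
play_rows --pt "0 0.004 0.04 0 0 0 0" --pt "0 0 0.04 0 0 0 0" --pt "0 0 0.03 0 0 0 0" --pt "0 0 0.025 0 0 0 0" --pt "0 0 0.015 0 0 0 0" --pt "0 0 0 0 0 0 0" --pt "0 0 0 0 0 0 0" --pt "0 0 0 0 0 0 0"

```text
time: 12.78
position: [0.556, -0.0277, 0.1527]
tool_rot: [0.707, -0.026, 0.026, -0.707]
ft_force: [0.2, 0.2, -2.8]
grip_width: 0.0115
```

```bash
python3 go.py .5545 -.028 .1505 -4.2
python3 - <<'E'
from h import *
crop("side","pics/s9.png",230,120,430,270,4)
E
```

```text
t 12.78 pos [ 0.556  -0.0277  0.1527] yaw -4.2 F [ 0.2  0.2 -2.8] w 0.0115
shift(now axes) [-0.015   0.0218 -0.0039] shift(goal axes) [-0.015   0.0218 -0.0039] turn/180 [0.     0.     0.0001] q6 -1.75
```

View pics/s9.png

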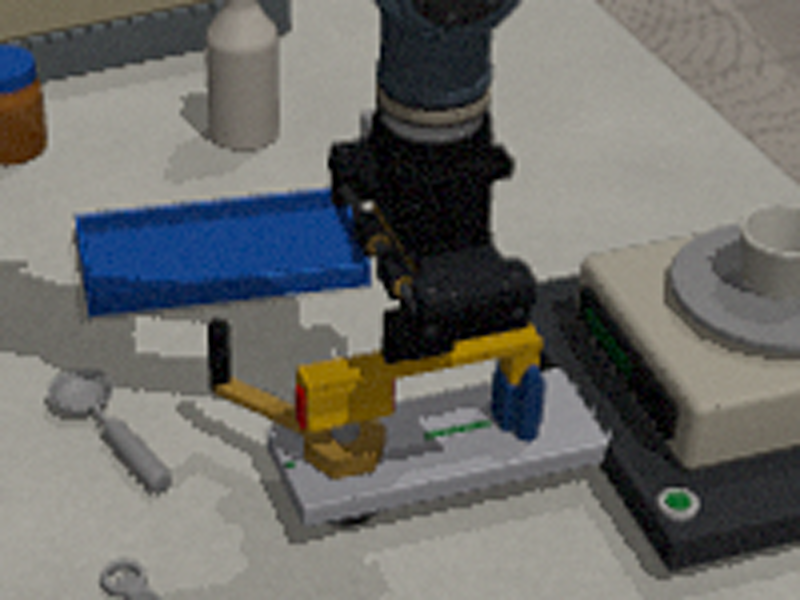

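Call:
play_rows --pt "0 -0.01 0.012 0 0 0 0" --pt "0 0 0.012 0 0 0 0" --pt "0 0 0.006 0 0 0 0" --pt "0 0 0 0 0 0 0"

```text
time: 13.17
position: [0.5553, -0.0277, 0.1515]
tool_rot: [0.707, -0.025, 0.026, -0.706]
ft_force: [-2.2, -0.1, 8.5]
grip_width: 0.0116
```

Call:
play_rows --pt "0.5 0 0 0 0 0 0" --pt "0.5 0 0 0 0 0 0" --pt "0.5 0 0 0 0 0 0" --pt "0.5 0 0 0 0 0 0" --pt "0.5 0 -0.1 0 0 0 0" --pt "0.5 0 -0.3 0 0 0 0" --pt "0.5 0 -0.3 0 0 0 0" --pt "0.5 0 -0.3 0 0 0 0" --pt "0.5 0 0 0 0 0 0" --pt "0.5 0 0 0 0 0 0"

```text
time: 14.0
position: [0.5561, -0.0279, 0.252]
tool_rot: [0.707, -0.024, 0.028, -0.706]
ft_force: [-0.4, -0.7, 0.9]
grip_width: 0.0432
```

```bash
python3 snap.py pics/w10.png;python3 go.py .44 .067 .2 -90
python3 - <<'E'
from h import *
crop("side","pics/s10.png",230,120,430,270,4)
E
```

```text
t 14.0 pos [ 0.5561 -0.0279  0.252 ] yaw -4.19 down [ 0.005 -0.001 -1.   ] F [-0.4 -0.7  0.9] w 0.0432 q [-0.25  0.43  1.6  -0.    1.1  -1.75]
t 14.05 pos [ 0.5549 -0.0276  0.2503] yaw -4.2 F [-0.1 -0.8  0.2] w 0.0435
shift(now axes) [-1.2157  0.5012  0.8593] shift(goal axes) [-0.9459  0.5028 -1.1489] turn/180 [-2.000e-04  4.767e-01  3.000e-04] q6 -1.75
```

View pics/w10.png

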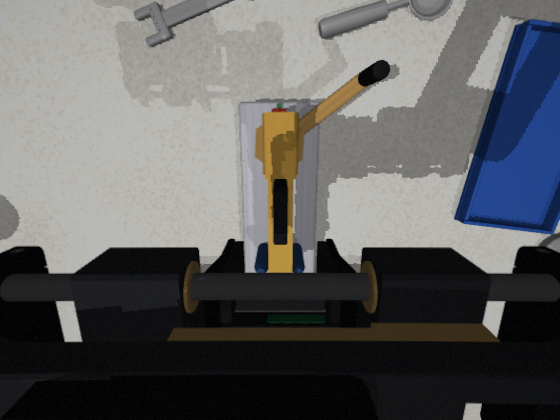

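View pics/s10.png

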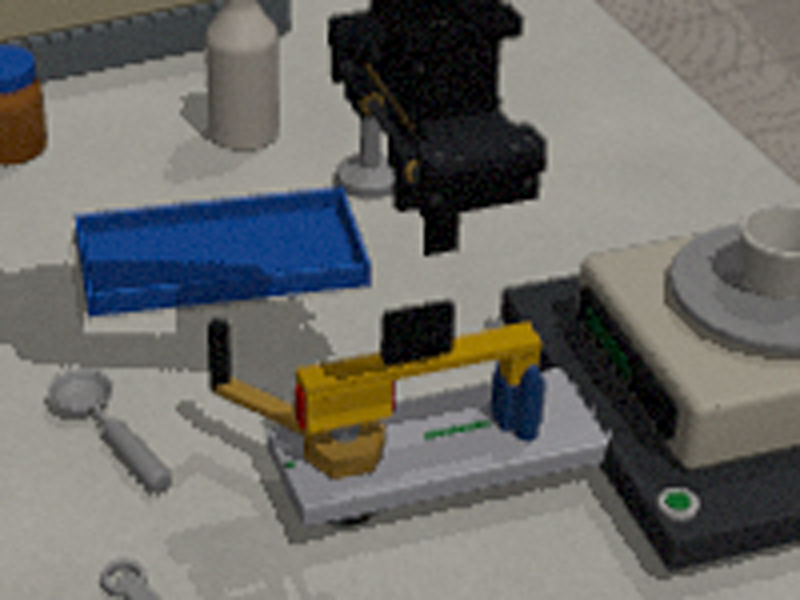

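Run:
```python
from h import *
np.set_printoptions(precision=4,suppress=True)
z=np.load("pics/w10.png.npz"); c=[z[k] for k in z.files]
a=cv2.imread("pics/w10.png"); crop(0,"pics/w10a.png",230,50,400,290,2.4,a[:,:,::-1])
p=plane(0,[[381,69]],.111,c)[0];S=np.array([.502,-.024,0]);d=p-S;print("post",p,np.hypot(*d[:2]),np.degrees(np.arctan2(d[1],d[0])))
j=plane(0,[[264,112],[299,112]],.12,c);print("jaw end",j,j.mean(0), "expect",S+(.053-.083)*np.array([.9973,-.073,0]))
# tray
t=plane(0,[[527,22],[457,219]],.022,c);print("tray near edge?",t)
```

```text
post [0.4438 0.0682 0.111 ] 0.10906858572607793 122.27322784015486
jaw end [[ 0.4713 -0.0345  0.12  ]
 [ 0.4735 -0.0043  0.12  ]] [ 0.4724 -0.0194  0.12  ] expect [ 0.4721 -0.0218  0.    ]
tray near edge? [[0.3983 0.2511 0.022 ]
 [0.618  0.1994 0.022 ]]
```

View pics/w10a.png

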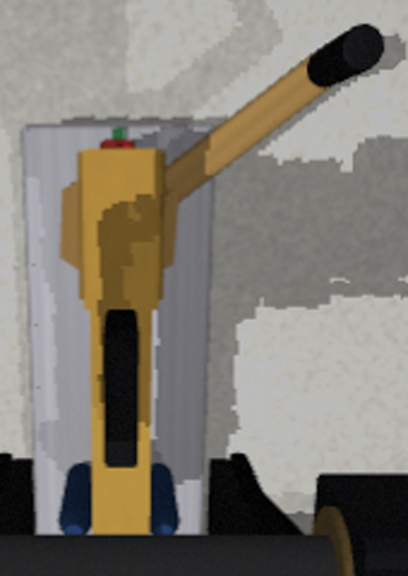

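Call:
play_rows --pt "0.5 0 0 0 0 0.039 0" --pt "0.5 0 0 0 0 0.039 0" --pt "0.5 0 0 0 0 0.039 0" --pt "0.5 0 0 0 0 0.039 0" --pt "0.5 0 0 0 0 0.039 0" --pt "0.5 0 0 0 0 0.039 0" --pt "0.5 0 0 0 0 0.039 0" --pt "0.5 0 0 0 0 0.039 0" --pt "0.5 0 0 0 0 0.039 0" --pt "0.5 0 0 0 0 0.039 0" --pt "0.5 0 0 0 0 0.039 0" --pt "0.5 0 0 0 0 0.039 0"

```text
time: 15.1
position: [0.5537, -0.0273, 0.2476]
tool_rot: [0.506, -0.496, 0.493, -0.504]
ft_force: [-0.4, 0.1, -0.3]
grip_width: 0.0434
```

Call:
play_rows --pt "0.5 -0.24 0 -0.28 0 0.0087 0" --pt "0.5 -0.24 0 -0.28 0 0 0" --pt "0.5 -0.24 0 -0.28 0 0 0" --pt "0.5 -0.24 0.2 -0.26 0 0 0" --pt "0.5 0 0.3 0 0 0 0" --pt "0.5 0 0.1 0 0 0 0" --pt "0.5 0 0 0 0 0 0" --pt "0.5 0 0 0 0 0 0"

```text
time: 15.77
position: [0.4434, 0.0677, 0.1884]
tool_rot: [-0.501, 0.501, -0.499, 0.499]
ft_force: [-0.2, 0.1, 1.4]
grip_width: 0.0437
```

```bash
python3 snap.py pics/w11.png;python3 go.py .4425 .068 .095 -90
```

```text
t 15.7667 pos [0.4434 0.0677 0.1884] yaw -90.0 down [-0.004  0.    -1.   ] F [-0.2  0.1  1.4] w 0.0437 q [-0.1   0.39  1.92 -0.    0.83 -0.1 ]
t 15.82 pos [0.4443 0.0675 0.1891] yaw -90.02 F [0.5 0.6 0.8] w 0.0436
shift(now axes) [-0.0048  0.9414 -0.0173] shift(goal axes) [-0.0049  0.9414 -0.0185] turn/180 [ 0.0004 -0.0001 -0.    ] q6 -0.1
```

View pics/w11.png

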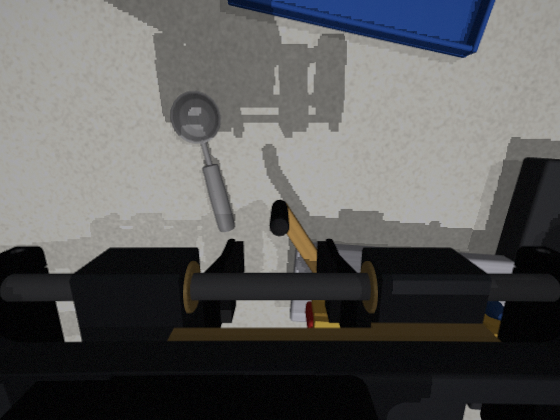

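Call:
play_rows --pt "0.5 0 0.25 -0.01 0 0 0" --pt "0.5 0 0.25 0 0 0 0" --pt "0.5 0 0.25 0 0 0 0" --pt "0.5 0 0.18 0 0 0 0" --pt "0.5 0 0 0 0 0 0" --pt "0 0 0 0 0 0 0" --pt "0 0 0 0 0 0 0" --pt "0 0 0 0 0 0 0" --pt "0 0 0 0 0 0 0" --pt "0 0 0 0 0 0 0" --pt "0 0 0 0 0 0 0" --grip_force 30

```text
time: 16.73
position: [0.4428, 0.0678, 0.0973]
tool_rot: [-0.5, 0.5, -0.5, 0.5]
ft_force: [-1.6, 1.1, 5.8]
grip_width: 0.0152
```

```bash
python3 snap.py pics/w12.png
python3 - <<'E'
from h import *
p=robot.get_obs()["position"];S=np.array([.502,-.024]);d=p[:2]-S;r=np.hypot(*d);a=np.degrees(np.arctan2(d[1],d[0]));print(r,a)
a1=-4.1+130-63
for n in (12,24):
  th=np.radians(np.linspace(a,a1,n+1)); P=S+.11*np.c_[np.cos(th),np.sin(th)]; D=np.diff(P,axis=0)*10; print(np.c_[-D[:,1],D[:,0]].round(3).tolist())
crop("side","pics/s12.png",230,120,430,270,4)
E
```

```text
t 16.7333 pos [0.4428 0.0678 0.0973] yaw -90.01 down [-0.  0. -1.] F [-1.6  1.1  5.8] w 0.0152 q [-0.1   0.57  2.    0.    0.57 -0.1 ]
0.10926242459653525 122.82650567296572
[[-0.048, 0.083], [-0.041, 0.087], [-0.033, 0.09], [-0.025, 0.092], [-0.017, 0.094], [-0.009, 0.095], [-0.001, 0.096], [0.008, 0.096], [0.016, 0.094], [0.024, 0.093], [0.032, 0.09], [0.04, 0.087]]
[[-0.025, 0.041], [-0.023, 0.042], [-0.021, 0.043], [-0.02, 0.044], [-0.018, 0.045], [-0.016, 0.045], [-0.014, 0.046], [-0.012, 0.046], [-0.01, 0.047], [-0.008, 0.047], [-0.006, 0.048], [-0.003, 0.048], [-0.001, 0.048], [0.001, 0.048], [0.003, 0.048], [0.005, 0.048], [0.007, 0.047], [0.009, 0.047], [0.011, 0.047], [0.013, 0.046], [0.015, 0.045], [0.017, 0.045], [0.019, 0.044], [0.021, 0.043]]
```

View pics/s12.png

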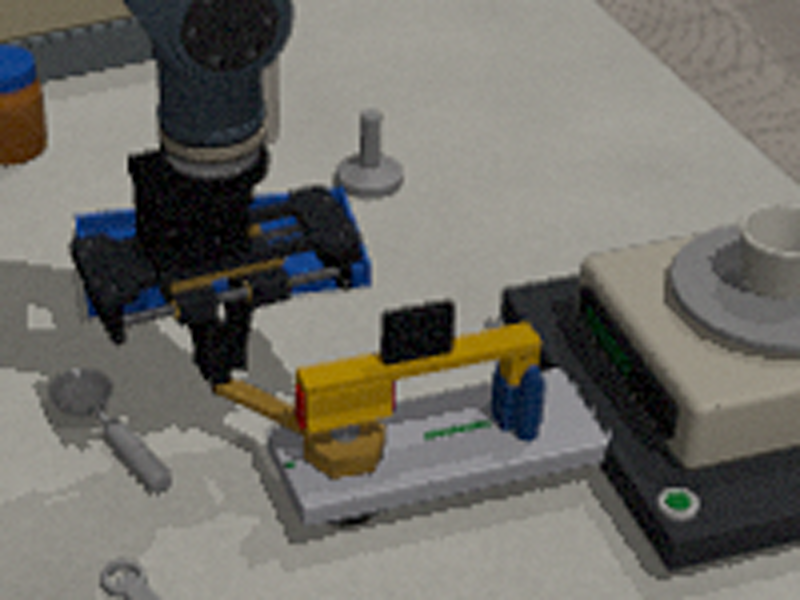

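Call:
play_rows --pt "0 -0.025 -0.02 0.041 0 0 0" --pt "0 -0.023 0 0.042 0 0 0" --pt "0 -0.021 0 0.043 0 0 0" --pt "0 -0.02 0 0.044 0 0 0" --pt "0 -0.018 0 0.045 0 0 0" --pt "0 -0.016 0 0.045 0 0 0" --pt "0 -0.014 0 0.046 0 0 0" --pt "0 -0.012 0 0.046 0 0 0" --pt "0 -0.01 0 0.047 0 0 0" --pt "0 -0.008 0 0.047 0 0 0" --pt "0 -0.006 0 0.048 0 0 0" --pt "0 -0.003 0 0.048 0 0 0"

```text
time: 17.83
position: [0.4903, 0.0872, 0.0974]
tool_rot: [-0.502, 0.506, -0.496, 0.496]
ft_force: [-10.1, 7.7, 3.2]
grip_width: 0.0153
```

Run:
```python
from h import *
o=robot.get_obs();p=o["position"];S=np.array([.502,-.024]);d=p[:2]-S;print(p,o["ft_force"],np.hypot(*d),np.degrees(np.arctan2(d[1],d[0])))
crop("side","pics/s13.png",230,120,430,270,4)
```

```text
[0.49025526 0.08719122 0.09737178] [-10.10365576   7.71842754   3.15747116] 0.11180977807413511 96.02959616281758
```

View pics/s13.png

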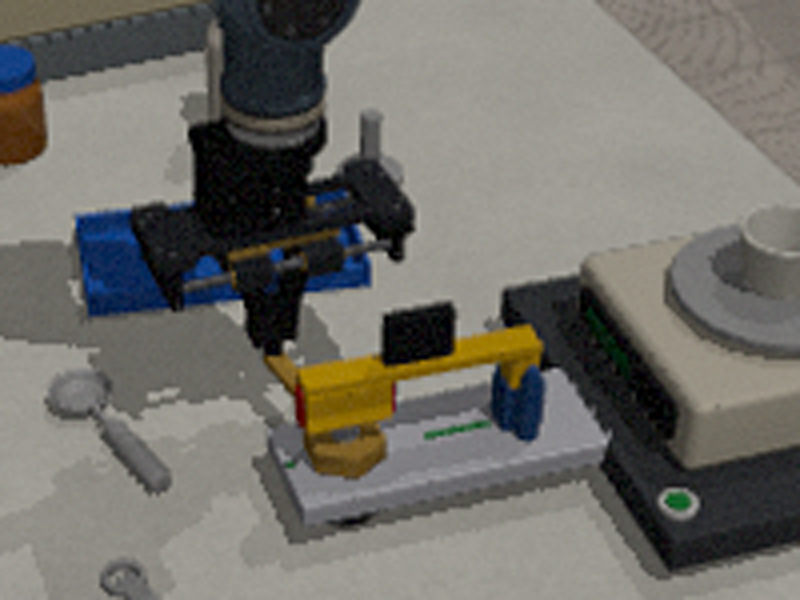

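Nut turning, key holding. Continue the second half (radius a touch smaller).

Call:
play_rows --pt "0 0.003 0 0.048 0 0 0" --pt "0 0.004 0 0.048 0 0 0" --pt "0 0.006 0 0.048 0 0 0" --pt "0 0.008 0 0.048 0 0 0" --pt "0 0.009 0 0.047 0 0 0" --pt "0 0.01 0 0.047 0 0 0" --pt "0 0.012 0 0.047 0 0 0" --pt "0 0.014 0 0.046 0 0 0" --pt "0 0.016 0 0.045 0 0 0" --pt "0 0.018 0 0.045 0 0 0" --pt "0 0.02 0 0.044 0 0 0" --pt "0 0.021 0 0.043 0 0 0"

```text
time: 18.88
position: [0.5482, 0.0742, 0.0973]
tool_rot: [-0.501, 0.505, -0.497, 0.498]
ft_force: [-6.0, 8.2, -0.3]
grip_width: 0.0151
```

```bash
python3 - <<'E'
from h import *
o=robot.get_obs();p=o["position"];S=np.array([.502,-.024]);d=p[:2]-S;print(p,o["ft_force"],np.hypot(*d),np.degrees(np.arctan2(d[1],d[0])))
E
python3 snap.py pics/w14.png
```

```text
[0.54823803 0.0741904  0.09732119] [-5.98648678  8.19648184 -0.3293553 ] 0.10853253146274462 64.78417205392607
t 18.8833 pos [0.5482 0.0742 0.0973] yaw -90.16 down [-0.011  0.005 -1.   ] F [-6.   8.2 -0.3] w 0.0151 q [-0.07  0.65  1.73  0.01  0.77 -0.07]
```

View pics/w14.png

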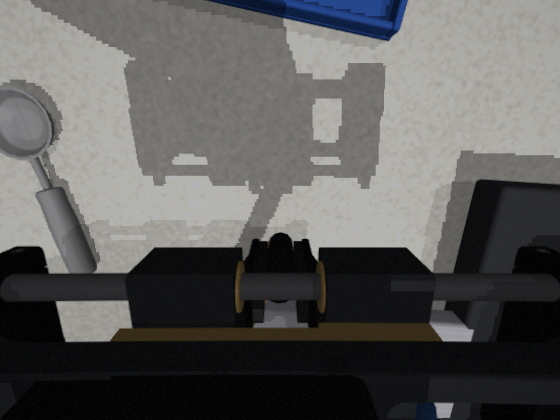

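Call:
play_rows --pt "0 0.009 0 0.018 0 0 0" --pt "0 0.009 0 0.018 0 0 0" --pt "0 0 0 0 0 0 0"

```text
time: 19.18
position: [0.5522, 0.0719, 0.0973]
tool_rot: [-0.501, 0.504, -0.497, 0.498]
ft_force: [-5.9, 7.5, -0.9]
grip_width: 0.0151
```

Call:
play_rows --pt "0 0.009 0 0.018 0 0 0" --pt "0 0.009 0 0.018 0 0 0" --pt "0 0 0 0 0 0 0"

```text
time: 19.43
position: [0.5555, 0.07, 0.0973]
tool_rot: [-0.501, 0.504, -0.497, 0.498]
ft_force: [-6.9, 6.4, 0.2]
grip_width: 0.0152
```

Call:
play_rows --pt "0 0.01 0 0.017 0 0 0" --pt "0 0.01 0 0.017 0 0 0" --pt "0 0 0 0 0 0 0"

```text
time: 19.68
position: [0.5588, 0.0678, 0.0973]
tool_rot: [-0.501, 0.504, -0.497, 0.498]
ft_force: [-6.3, 6.1, 0.1]
grip_width: 0.0151
```

Run:
```python
from h import *
o=robot.get_obs();p=o["position"];S=np.array([.502,-.024]);d=p[:2]-S;print(p,o["ft_force"],o["moment"],np.hypot(*d),np.degrees(np.arctan2(d[1],d[0])))
crop("side","pics/s15.png",230,120,430,270,4); crop("scene","pics/sc15.png",180,150,340,310,3.7)
```

```text
[0.55876895 0.06784753 0.09728395] [-6.33045448  6.09125133  0.08244801] [ 0.68068721  0.92294496 -0.29507037] 0.10797537600541797 58.28069604537432
```

View pics/s15.png

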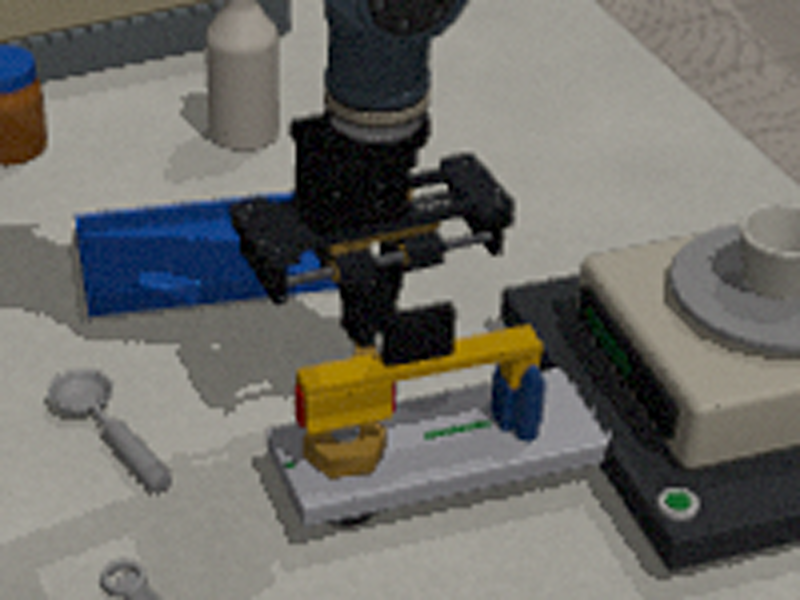

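View pics/sc15.png

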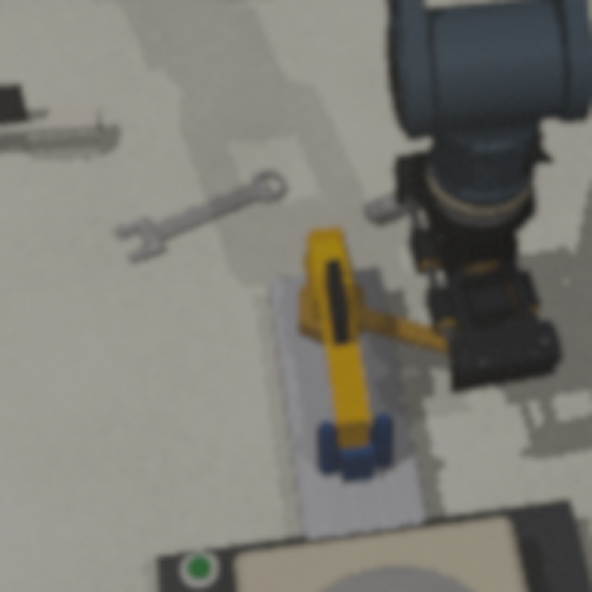

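Call:
play_rows --pt "0 0.01 0 0.017 0 0 0" --pt "0 0.01 0 0.017 0 0 0" --pt "0 0 0 0 0 0 0"

```text
time: 20.03
position: [0.5599, 0.0671, 0.0972]
tool_rot: [-0.502, 0.506, -0.495, 0.497]
ft_force: [-9.7, 8.3, 3.3]
grip_width: 0.015
```

Call:
play_rows --pt "0 0.01 0 0.018 0 0 0" --pt "0 0 0 0 0 0 0"

```text
time: 20.2
position: [0.5603, 0.0669, 0.0971]
tool_rot: [-0.502, 0.507, -0.494, 0.496]
ft_force: [-12.2, 11.1, 4.9]
grip_width: 0.0151
```

Run:
```python
from h import *
o=robot.get_obs();p=o["position"];S=np.array([.502,-.024]);d=p[:2]-S;print(p,o["ft_force"],o["moment"],np.hypot(*d),np.degrees(np.arctan2(d[1],d[0])))
```

```text
[0.56025451 0.06685032 0.09710592] [-12.21777782  11.05040435   4.87071387] [ 1.63679607  1.67804418 -0.29830484] 0.10792297155341603 57.33143307013957
```

Call:
play_rows --pt "0 -0.015 0 -0.028 0 0 0" --pt "0.5 0 0 0 0 0 0" --pt "0.5 0 0 0 0 0 0" --pt "0.5 0 0 0 0 0 0" --pt "0.5 0 0 0 0 0 0" --pt "0.5 0 0 0 0 0 0" --pt "0.5 0 -0.2 0 0 0 0" --pt "0.5 0 -0.35 0 0 0 0" --pt "0.5 0 -0.4 0 0 0 0" --pt "0.5 0 -0.4 0 0 0 0" --pt "0.5 0 -0.15 0 0 0 0" --pt "0.5 0 0 0 0 0 0"

```text
time: 21.2
position: [0.5701, 0.0634, 0.2543]
tool_rot: [0.497, -0.496, 0.504, -0.503]
ft_force: [0.2, 0.6, -0.3]
grip_width: 0.0437
```

```bash
python3 go.py .5549 -.0278 .25 -4.2
```

```text
t 21.2 pos [0.5701 0.0634 0.2543] yaw -90.03 F [ 0.2  0.6 -0.3] w 0.0437
shift(now axes) [ 0.912   0.0423 -0.1519] shift(goal axes) [-0.0846  0.0431 -0.9206] turn/180 [-0.0031 -0.4768  0.0035] q6 -0.08
```

Call:
play_rows --pt "0.5 0 0 0 0 -0.0397 0" --pt "0.5 0 0 0 0 -0.0397 0" --pt "0.5 0 0 0 0 -0.0397 0" --pt "0.5 0 0 0 0 -0.0397 0" --pt "0.5 0 0 0 0 -0.0397 0" --pt "0.5 0 0 0 0 -0.0397 0" --pt "0.5 0 0 0 0 -0.0397 0" --pt "0.5 0 0 0 0 -0.0397 0" --pt "0.5 0 0 0 0 -0.0397 0" --pt "0.5 0 0 0 0 -0.0397 0" --pt "0.5 0 0 0 0 -0.0397 0" --pt "0.5 0 0 0 0 -0.0397 0"

```text
time: 22.2
position: [0.566, 0.0636, 0.2475]
tool_rot: [0.707, -0.025, 0.024, -0.707]
ft_force: [0.1, 0.2, -0.9]
grip_width: 0.0436
```

Call:
play_rows --pt "0.5 -0.03 0 -0.3 0 0 0" --pt "0.5 -0.03 0 -0.3 0 0 0" --pt "0.5 -0.025 0 -0.32 0 0 0" --pt "0.5 0 0 0 0 0 0" --pt "0.5 0 0 0 0 0 0"

```text
time: 22.62
position: [0.5506, -0.0288, 0.2477]
tool_rot: [-0.706, 0.028, -0.027, 0.707]
ft_force: [0.9, 0.8, -0.3]
grip_width: 0.0436
```

```bash
python3 snap.py pics/w16.png; python3 go.py .5549 -.0278 .151 -4.2;python3 - <<'E'
from h import *
a=cv2.imread("pics/w16.png"); crop(0,"pics/w16a.png",200,80,440,300,2.5,a[:,:,::-1])
E
```

```text
t 22.6167 pos [ 0.5506 -0.0288  0.2477] yaw -4.47 down [-0.001  0.    -1.   ] F [ 0.9  0.8 -0.3] w 0.0436 q [-0.25  0.43  1.62  0.    1.1  -1.75]
t 22.67 pos [ 0.5506 -0.0277  0.2478] yaw -4.37 F [-0.2  1.3 -0.1] w 0.0433
shift(now axes) [0.0436 0.968  0.0013] shift(goal axes) [0.0427 0.968  0.0017] turn/180 [-0.0002 -0.001  -0.0003] q6 -1.75
```

View pics/w16a.png

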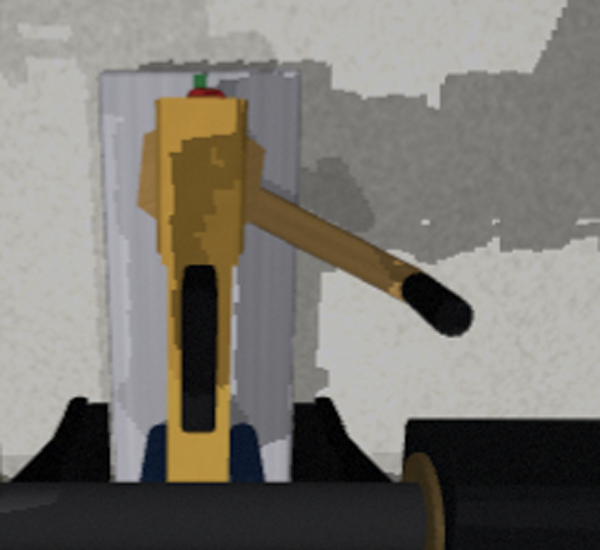

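Run:
```python
from h import *
np.set_printoptions(precision=4,suppress=True)
z=np.load("pics/w16.png.npz"); c=[z[k] for k in z.files]
A=lambda l:np.array(l)/2.5+np.array([200,80])
p=plane(0,A([[455,317]]),.111,c)[0]
for S in([.502,-.024],[.5015,-.0232]):
  d=p[:2]-S;print("post",p,np.hypot(*d),np.degrees(np.arctan2(d[1],d[0])))
k=plane(0,A([[157,99],[246,99]]),.120,c).mean(0);t=plane(0,A([[167,480],[229,480]]),.12,c).mean(0);print(k,t,np.degrees(np.arctan2(*(t-k)[1::-1])))
r=plane(0,A([[200,266],[197,432]]),.16,c);print("rib",r,r.mean(0),np.degrees(np.arctan2(*(r[1]-r[0])[1::-1])))
crop("side","pics/s16.png",230,120,430,270,4)
```

```text
post [0.5599 0.0702 0.111 ] 0.11053584727399848 58.41290016819195
post [0.5599 0.0702 0.111 ] 0.11011951019577583 57.97325974810313
[ 0.4724 -0.0209  0.12  ] [ 0.6167 -0.0335  0.12  ] -4.981511335489109
rib [[ 0.5224 -0.0254  0.16  ]
 [ 0.5781 -0.0307  0.16  ]] [ 0.5502 -0.0281  0.16  ] -5.481033680108049
```

View pics/s16.png

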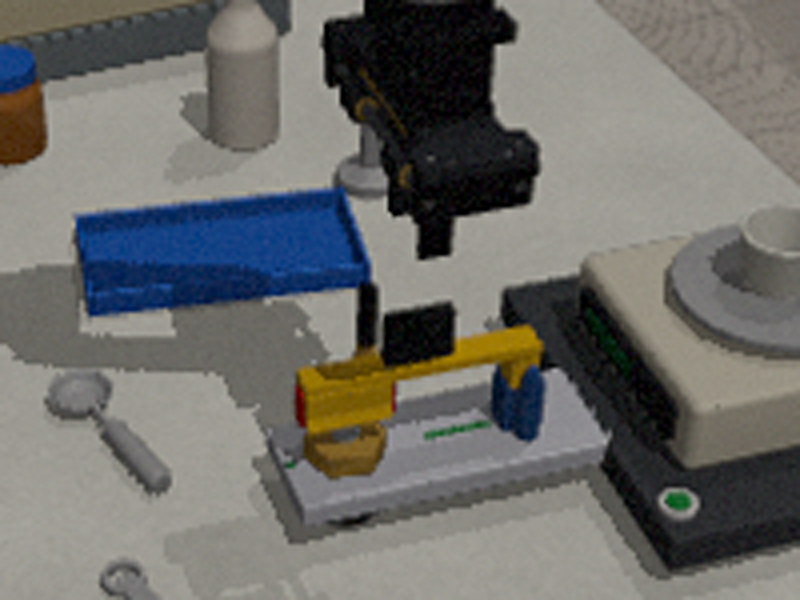

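Call:
play_rows --pt "0.5 0.04 0.15 0 0 0.004 0" --pt "0.5 0 0.25 0 0 0 0" --pt "0.5 0 0.25 0 0 0 0" --pt "0.5 0 0.2 0 0 0 0" --pt "0.5 0 0.11 0 0 0 0" --pt "0.5 0 0 0 0 0 0" --pt "0 0 0 0 0 0 0" --pt "0 0 0 0 0 0 0" --pt "0 0 0 0 0 0 0" --pt "0 0 0 0 0 0 0" --pt "0 0 0 0 0 0 0" --pt "0 0 0 0 0 0 0" --grip_force 40

```text
time: 23.72
position: [0.5552, -0.0289, 0.1537]
tool_rot: [0.708, -0.029, 0.031, -0.705]
ft_force: [-2.0, -9.9, 3.6]
grip_width: 0.0117
```

Call:
play_rows --pt "0 0 0 0 0 0 0" --pt "0 0 0 0 0 0 0"

```text
time: 23.88
position: [0.5552, -0.029, 0.1536]
tool_rot: [0.708, -0.03, 0.031, -0.705]
ft_force: [-2.0, -4.4, 4.5]
grip_width: 0.0118
```

Lift slowly, straight up.

Call:
play_rows --pt "0 0 -0.05 0 0 0 0" --pt "0 0 -0.08 0 0 0 0" --pt "0 0 -0.1 0 0 0 0" --pt "0 0 -0.1 0 0 0 0" --pt "0 0 -0.12 0 0 0 0" --pt "0 0 -0.2 0 0 0 0" --pt "0 0 -0.2 0 0 0 0" --pt "0 0 -0.15 0 0 0 0" --pt "0 0 0 0 0 0 0" --pt "0 0 0 0 0 0 0"

```text
time: 24.72
position: [0.5551, -0.0269, 0.2535]
tool_rot: [-0.706, 0.03, -0.031, 0.707]
ft_force: [-0.2, 0.6, -2.8]
grip_width: 0.0114
```

```bash
python3 snap.py pics/w17.png
python3 - <<'E'
from h import *
a=crop("scene","pics/sc17.png",230,170,430,300,4); crop("side","pics/s17.png",230,120,430,270,4)
cv2.imwrite("pics/scfull17.png",a[:,:,::-1])
E
```

```text
t 24.7167 pos [ 0.5551 -0.0269  0.2535] yaw -4.97 down [ 0.002  0.    -1.   ] F [-0.2  0.6 -2.8] w 0.0114 q [-0.25  0.43  1.6   0.    1.11 -1.73]
```

View pics/w17.png

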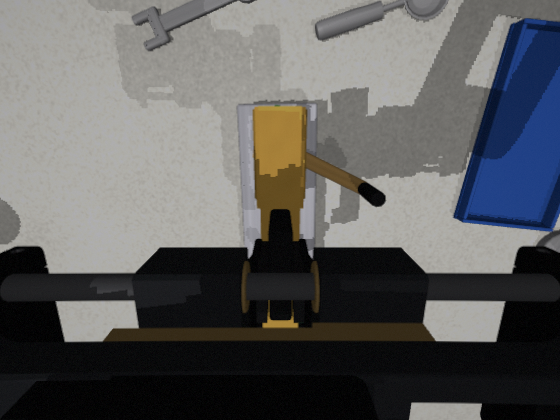

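View pics/s17.png

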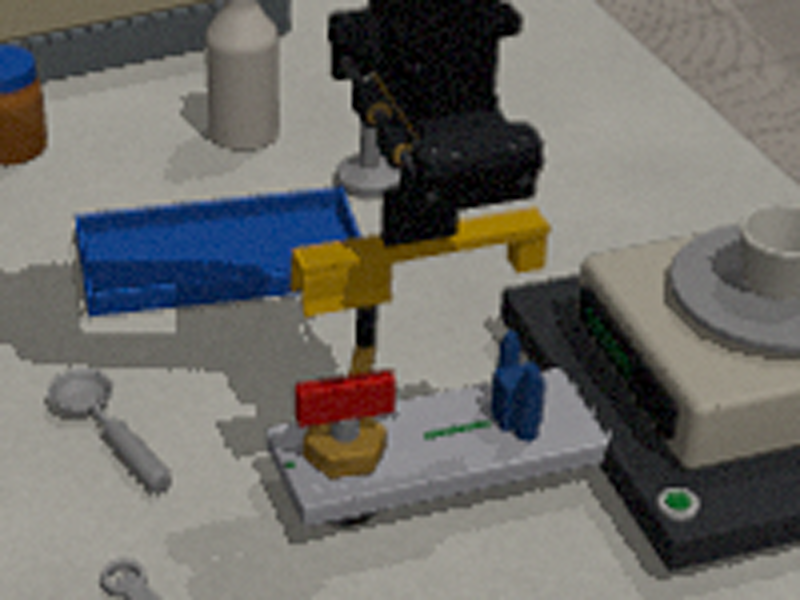

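View pics/sc17.png

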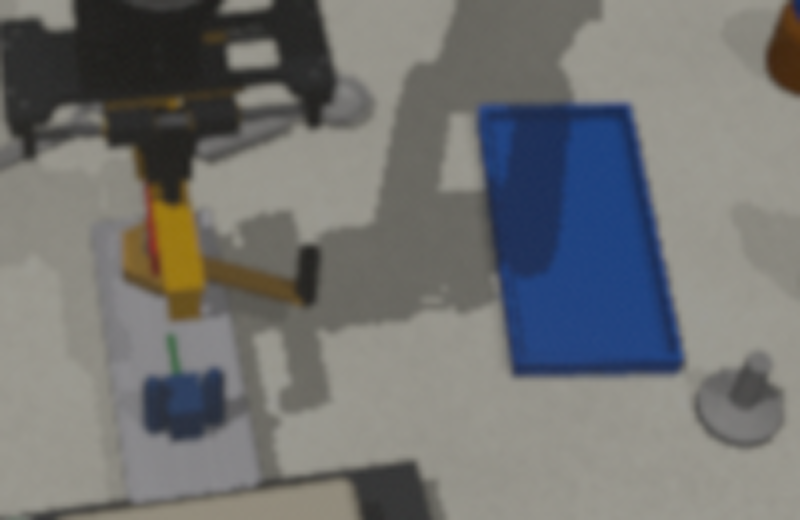

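Run:
```python
from h import *
np.set_printoptions(precision=4,suppress=True)
A=lambda l:np.array(l)/4.+np.array([230,170])
t=plane("scene",A([[478,106],[630,105],[682,354],[513,363]]),.022);print(t,t.mean(0))
print([np.linalg.norm(t[i]-t[(i+1)%4]) for i in range(4)],np.degrees(np.arctan2(*(t[3]-t[0])[1::-1])),np.degrees(np.arctan2(*(t[2]-t[1])[1::-1])))
a=cv2.imread("pics/side0.png"); crop(0,"pics/tr.png",240,155,330,210,7,a[:,:,::-1])
```

```text
[[0.3991 0.2555 0.022 ]
 [0.4243 0.3714 0.022 ]
 [0.646  0.3263 0.022 ]
 [0.6269 0.2076 0.022 ]] [0.5241 0.2902 0.022 ]
[np.float64(0.11860507943413291), np.float64(0.2261812250945274), np.float64(0.1202336668449954), np.float64(0.2327952614358269)] -11.861002206607129 -11.48212797629944
```

View pics/tr.png

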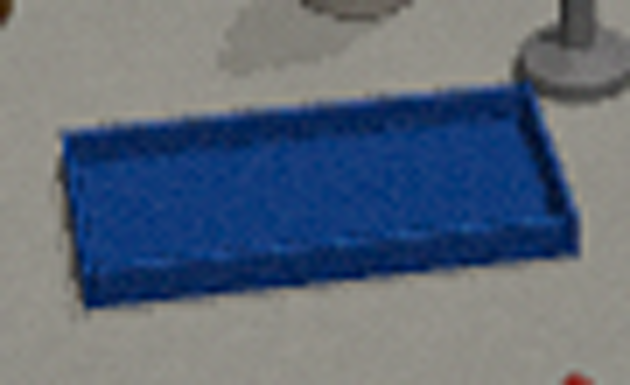

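```bash
python3 - <<'E'
from h import *
print("bottle base",plane("scene",[[444,243]],0.0),"cap",plane("scene",[[458,209]],.17), plane("side",[[290,113]],.165))
E
python3 go.py .523 .29 .16 -12.2
```

```text
bottle base [[0.61230969 0.48012077 0.        ]] cap [[0.61307108 0.46720705 0.17      ]] [[0.60639962 0.46681902 0.165     ]]
t 24.87 pos [ 0.5538 -0.0269  0.2513] yaw -4.97 F [-0.5  0.6 -3.1] w 0.0119
shift(now axes) [-0.5788  0.9175  3.1297] shift(goal axes) [-0.9705  0.9131  3.0325] turn/180 [-0.0002  0.0401 -0.0009] q6 -1.73
```

Bottle (0.61, 0.467) is clear of the gripper body. Move above the tray.

Call:
play_rows --pt "0 0 0 0 0 0.02 0" --pt "0 0 0 0 0 0.02 0" --pt "0 -0.097 0 0.303 0 0 0" --pt "0 -0.097 0 0.303 0 0 0" --pt "0 -0.097 0 0.303 0 0 0" --pt "0 -0.097 0 0.303 0 0 0" --pt "0 -0.097 0 0.303 0 0 0" --pt "0 -0.097 0 0.303 0 0 0" --pt "0 -0.097 0 0.303 0 0 0" --pt "0 -0.097 0 0.303 0 0 0" --pt "0 -0.097 0 0.303 0 0 0" --pt "0 -0.097 0 0.303 0 0 0"

```text
time: 25.87
position: [0.5227, 0.2906, 0.2509]
tool_rot: [0.703, -0.076, 0.074, -0.703]
ft_force: [-0.2, -0.6, -2.8]
grip_width: 0.0119
```

Call:
play_rows --pt "0 0 0.3 0 0 0 0" --pt "0 0 0.3 0 0 0 0" --pt "0 0 0.3 0 0 0 0" --pt "0 0 0 0 0 0 0" --pt "0 0 0 0 0 0 0"

```text
time: 26.28
position: [0.5219, 0.2887, 0.16]
tool_rot: [0.704, -0.077, 0.073, -0.702]
ft_force: [0.5, -0.2, -2.7]
grip_width: 0.0115
```

```bash
python3 snap.py pics/w18.png; python3 go.py .523 .29 .0715 -12.2;python3 - <<'E'
from h import *
a=eyes.camera("side"); cv2.imwrite("pics/s18.png",a[:,:,::-1])
E
```

```text
t 26.2833 pos [0.5219 0.2887 0.16  ] yaw -12.18 down [-0.007 -0.002 -1.   ] F [ 0.5 -0.2 -2.7] w 0.0115 q [ 0.32  0.6   1.58  0.    0.97 -1.04]
t 26.33 pos [0.5238 0.2892 0.1621] yaw -12.19 F [ 0.6  0.4 -2.8] w 0.0118
shift(now axes) [-0.0079  0.9058  0.007 ] shift(goal axes) [-0.0093  0.9057  0.0063] turn/180 [ 0.0002  0.0001 -0.0005] q6 -1.04
```

View pics/w18.png

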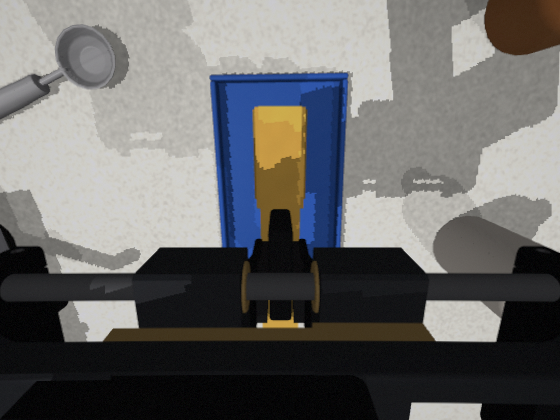

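View pics/s18.png

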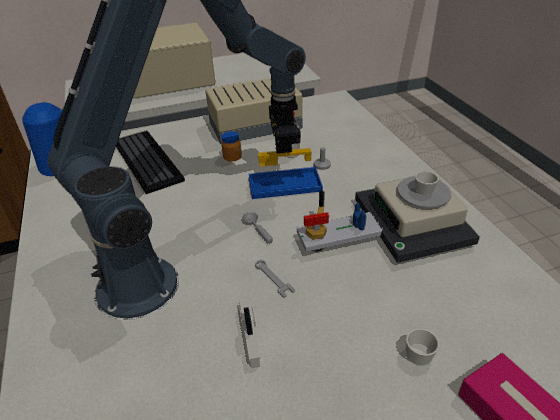

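Call:
play_rows --pt "0 0 0.25 0 0 0 0" --pt "0 0 0.25 0 0 0 0" --pt "0 0 0.2 0 0 0 0" --pt "0 0 0.1 0 0 0 0" --pt "0 0 0.06 0 0 0 0" --pt "0 0 0 0 0 0 0" --pt "0 0 0 0 0 0 0"

```text
time: 26.97
position: [0.525, 0.2895, 0.0778]
tool_rot: [-0.703, 0.074, -0.076, 0.703]
ft_force: [0.5, -0.1, -2.7]
grip_width: 0.0121
```

Call:
play_rows --pt "0 0 0.015 0 0 0 0" --pt "0 0 0.01 0 0 0 0" --pt "0 0 0 0 0 0 0"

```text
time: 27.22
position: [0.5243, 0.2894, 0.0748]
tool_rot: [-0.703, 0.075, -0.075, 0.703]
ft_force: [-0.4, 0.1, -3.1]
grip_width: 0.0121
```

Call:
play_rows --pt "0 0 0.01 0 0 0 0" --pt "0 0 0.01 0 0 0 0" --pt "0 0 0 0 0 0 0"

```text
time: 27.47
position: [0.5242, 0.2895, 0.0745]
tool_rot: [-0.703, 0.074, -0.075, 0.703]
ft_force: [-3.9, -0.8, 8.0]
grip_width: 0.0118
```

Contact. Release and lift.

Call:
play_rows --pt "0.5 0 -0.005 0 0 0 0" --pt "0.5 0 0 0 0 0 0" --pt "0.5 0 0 0 0 0 0" --pt "0.5 0 0 0 0 0 0" --pt "0.5 0 0 0 0 0 0" --pt "0.5 0 -0.1 0 0 0 0" --pt "0.5 0 -0.3 0 0 0 0" --pt "0.5 0 -0.35 0 0 0 0" --pt "0.5 0 -0.4 0 0 0 0" --pt "0.5 0 -0.4 0 0 0 0" --pt "0.5 0 -0.2 0 0 0 0"

```text
time: 28.38
position: [0.5258, 0.29, 0.2534]
tool_rot: [-0.702, 0.072, -0.078, 0.704]
ft_force: [1.7, 0.4, 0.1]
grip_width: 0.0435
```

```bash
python3 snap.py pics/w19.png; python3 go.py .505 -.024 .25 -4.2;python3 - <<'E'
from h import *
a=eyes.camera("side"); cv2.imwrite("pics/s19.png",a[100:300,200:430,::-1].repeat(3,0).repeat(3,1))
E
```

```text
t 28.3833 pos [0.5258 0.29   0.2534] yaw -12.17 down [ 0.008  0.003 -1.   ] F [1.7 0.4 0.1] w 0.0435 q [ 0.32  0.48  1.5   0.    1.15 -1.04]
t 28.43 pos [0.5273 0.2906 0.2562] yaw -12.16 F [1.  0.7 1.3] w 0.0432
shift(now axes) [ 0.4439  0.045  -3.1227] shift(goal axes) [ 0.0081  0.062  -3.1538] turn/180 [-0.002  -0.0442  0.004 ] q6 -1.04
```

View pics/w19.png

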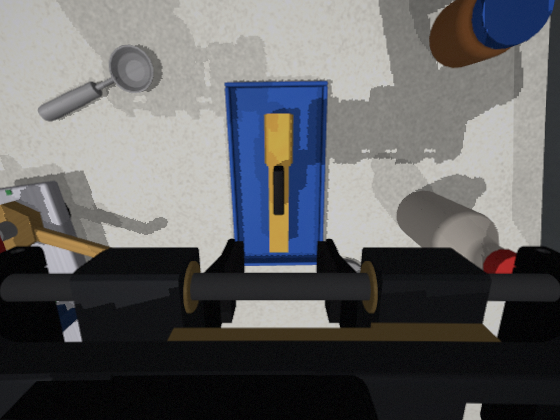

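View pics/s19.png

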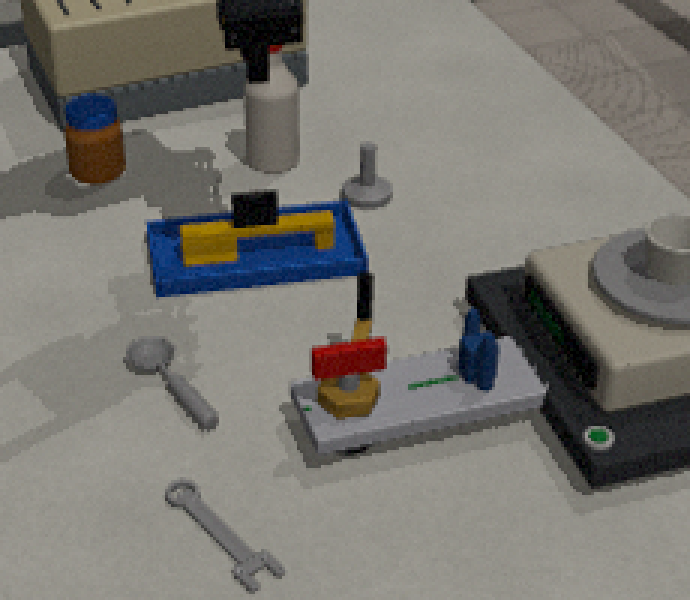

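Key stands in the middle of the tray. Now go back over the screw to check its angle and the nut's.

Call:
play_rows --pt "0.5 0 0 0 0 -0.022 0" --pt "0.5 0 0 0 0 -0.022 0" --pt "0.5 0 0 -0.35 0 0 0" --pt "0.5 0 0 -0.35 0 0 0" --pt "0.5 0 0 -0.35 0 0 0" --pt "0.5 0 0 -0.35 0 0 0" --pt "0.5 0 0 -0.35 0 0 0" --pt "0.5 0 0 -0.35 0 0 0" --pt "0.5 0 0 -0.35 0 0 0" --pt "0.5 0 0 -0.35 0 0 0" --pt "0.5 0 0 -0.35 0 0 0" --pt "0.5 0 0 0 0 0 0"

```text
time: 29.48
position: [0.5, -0.0302, 0.2467]
tool_rot: [0.707, -0.029, 0.028, -0.706]
ft_force: [-0.5, 0.3, 0.1]
grip_width: 0.0434
```

Call:
play_rows --pt "0.5 0 0 0 0 0 0" --pt "0.5 0 0 0 0 0 0"

```text
time: 29.65
position: [0.4997, -0.0245, 0.2468]
tool_rot: [-0.706, 0.027, -0.026, 0.707]
ft_force: [-0.3, -0.3, -0.1]
grip_width: 0.0439
```

```bash
python3 snap.py pics/w20.png
python3 - <<'E'
from h import *
a=cv2.imread("pics/w20.png"); crop(0,"pics/w20a.png",200,110,420,340,2.6,a[:,:,::-1])
E
```

```text
t 29.65 pos [ 0.4997 -0.0245  0.2468] yaw -4.31 down [-0.002  0.001 -1.   ] F [-0.3 -0.3 -0.1] w 0.0439 q [-0.27  0.36  1.74  0.    1.04 -1.77]
```

View pics/w20a.png

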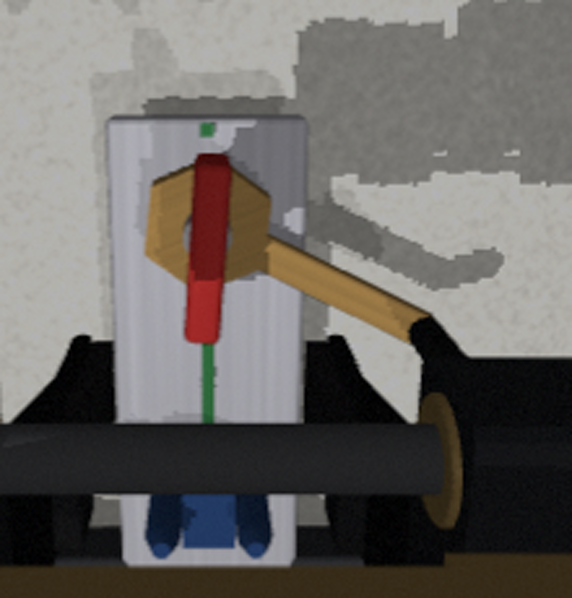

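Run:
```python
from h import *
np.set_printoptions(precision=4,suppress=True)
z=np.load("pics/w20.png.npz"); c=[z[k] for k in z.files]
A=lambda l:np.array(l)/2.6+np.array([200,110])
ang=lambda a,b:np.degrees(np.arctan2(*(b-a)[1::-1]))
r=plane(0,A([[194,185],[186,338],[231,170],[219,338]]),.112,c);print(r,ang(r[0],r[1]),ang(r[2],r[3]))
g=plane(0,A([[207,130],[208,415]]),.045,c);print(ang(g[0],g[1]))
# by mask: per-row mid of red
im=cv2.cvtColor(cv2.imread("pics/w20.png"),cv2.COLOR_BGR2HSV); m=cv2.inRange(im,(0,150,50),(8,255,255))|cv2.inRange(im,(174,150,50),(180,255,255))
L=[];Rr=[]
for v in range(184,236):
    u=np.flatnonzero(m[v,250:320])+250
    if len(u)>8: L.append([u[0],v]);Rr.append([u[-1]+1,v])
for E_ in(L,Rr):
    p=plane(0,E_,.112,c); k=np.polyfit(p[:,0],p[:,1],1); print("edge angle",np.degrees(np.arctan(k[0])),len(E_))
# lever arm edges z .061
l=plane(0,A([[270,235],[428,318],[268,270],[410,340]]),.061,c);print("lever",ang(l[0],l[1]),ang(l[2],l[3]))
```

```text
[[ 0.4755 -0.0264  0.112 ]
 [ 0.534  -0.0341  0.112 ]
 [ 0.4711 -0.0128  0.112 ]
 [ 0.5349 -0.0216  0.112 ]] -7.547969744886527 -7.897452407655146
-4.122869075883687
edge angle -7.722298093291026 52
edge angle -8.218244186064219 52
lever 57.513433290337616 58.692791164157505
```

```bash
python3 -c "
from rig import ticket
print(ticket.hand_in())"
```

```text
the job is handed in; nothing more can be done
None
```

I finished the job and handed it in at about 29.7 s, well under the 72 s limit. `hand_in()` gave no verdict, so the results below come from my own measurements.

1. **Red bar:** I turned it about 35° onto the green lines. The camera then showed it lined up.
2. **Key seated:** the yellow key went down level, with the jaws over the red bar and the tail between the blue posts. The contact force was about 11 N.
3. **Jam nut:** I turned the lever clockwise until the post stopped moving and the push rose to about 16 N, so I took it as jammed.
4. **Key in tray:** the key stands upright near the middle of the blue tray.

**Last checks:**
- **Screw:** about -0.065 rad, within the 0.12 rad limit. It was not dead on zero because the nut dragged it through the key's play. I left it there rather than disturb it.
- **Nut:** about 64°, which agrees with the 63° (1.1 rad) stop within my error of about 1°.
- **Bystanders:** none looked moved in the pictures. I judged this by eye and did not measure it.
- **Gripper:** it was open and clear of everything at hand-in.

My early screw position differed by about 2 mm between the camera and the grip, which is within the stated calibration error.

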